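# Lock the sample box with the bent pin

## Robot

A 6-joint arm with a two-finger parallel gripper is mounted at the origin on the work surface. World frame = base frame: x ahead of the robot, y to its left, z up, the work surface at z = 0. Lengths are in m, angles in rad, forces in N, time in s.
With the tool pointing down it reaches from about 0.35 to 0.725 m from the base axis. Payload 4.3 kg.
Tool frame: the origin (TCP) lies between the finger pads; the fingertips stand 25 mm ahead of it and the grasp point (between the pads) lies 6 mm ahead of it; z points along the fingers, y is the direction in which the jaws open and shut (so a half turn about z gives the same grasp; the last joint's range is limited). The gripper opens to 85 mm and grips with 20 to 120 N. Pads are 22 mm wide; open, the fingers measure 114 mm over their backs; the gripper's body (76 mm by 85 mm) begins 54 mm behind the grasp point. The pads swing forward as they close: fully open they stand 13 mm farther back than shut.
Start: joints at [1.016, 0.377, 0.081, 1.274, 0, 1.46], TCP at [0.247, 0.519, 0.256] pointing down, gripper open.
Joint ranges: [-2.72, 2.72], [-0.84, 1.66], [-1.02, 1.22], [-1.77, 2.12], [-1.37, 1.28], [-3.14, 3.14]. Speed limits (rad/s): [2.57, 2.57, 3.14, 3.14, 3.14, 3.14].

## Interface

Orientations are given as a unit quaternion [w, x, y, z].
In Python, from cell import ctrl gives the robot as it stands.
- The arm moves only by the tool servo_tool, never from a script. Its argument "series" is a list of rows, each an object with "claw": the gripper's target within -1 to 1 (fully open at 1, half-way at 0, shut at -1); "translation": the shift along the tool's x, y, z scaled (see below), a list of three; "dr": the turn, a rotation vector about the tool's x, y, z scaled (see below), a list of three. A call has 1 to 20 rows; each row is the pose to reach, as a shift and turn from the pose measured when the call began, along the tool's axes at that moment, turning the shorter way round; what a row does not reach only later rows make up. The controller multiplies each number of a shift by 0.5 m and each number of a turn by 360 degrees. A row lasts 1/10 s, in which the tool goes at most 50 mm and 8.59 degrees, less where a joint would pass 70% of its speed; a pose out of reach is approached as far as the arm can. A call with a number of a shift or a turn outside -1 to 1 is refused whole. A call with a gripper value outside its range is refused whole. The fingers move at their own pace and stop on an object; "grip_force" is the grip in N (left out, the last holds). Time passes only in rows, so rows that repeat a pose let the fingers close. It gives the time, the measured TCP pose, the force and the opening at its end, in the units of the state.
- ctrl.get_state(): the state, without advancing time (a new reading comes with each control period).
- ctrl.camera(name): name is "scene" or "side" or "wrist"; returns a dict with "pixels" (384x512x3 uint8, red, green, blue), "K" (3x3 intrinsics, pixels), "distortion" ([k1, k2, p1, p2, k3] as OpenCV has them; the pictures are not rectified), "rvec" (rotation vector, rad) and "tvec" (3), from world to camera coordinates, as OpenCV has them; the wrist camera has in their place "mount" (4x4, takes a point from camera to tool coordinates, whose origin is the TCP and whose axes are the flange's). Camera axes: x right, y down, z forward; pixel columns grow to the right and rows downward; lengths in m; the calibration is good to about 2 mm. A picture is of the moment at which its call begins: read the wrist's pose just before it. There is no depth.
- ctrl.close_job(): hands the job in, once; it reports no verdict.
The state is a dict: "time_s": time; "q": joint angles; "joint_vel": joint speeds; "joint_efforts": joint torques, N m; "eef_pos": TCP position; "tcp_rot": TCP orientation; "ft_force": force on the tool from outside, world axes, zero at the start; "torque": the same for the moment, N m; "gripper_width": finger opening in m.
Only numpy, scipy, OpenCV 4.12 (cv2) and the standard library are available. Lean on these libraries where they do the work, as an engineer would, in place of code of your own. Each camera call takes 0.05 s, during which the arm holds its last target. There are 200 camera calls.

## Task

Lock the stainless sample box: take the bent pin by its block, feed its curved rod round through the eye on the lid, following the curve without forcing it, and go on until the tip has pushed the latch plunger in to its stop and pressed it there firmly but gently for a moment. Leave the pin standing there on the lid, threaded through the eye with the plunger fully in; leave the straight pin and everything else alone.

Things in the scene. Friction and masses are not known exactly. Their poses are not given: they have to be found in the camera images.
- pin_grip (a point): Bent pin (loose, 0.2 kg): dark steel block, 14 mm (x) by 30 (y), with a bent round steel rod. Point: on the block's axis, 36 mm above its underside, where to grip, across x. Block top at 60 mm; flange below it 34 x 38 x 5 mm. z up as it stands. The 7 mm rod lies level 22 mm above the underside, leaves in +y and follows a 50 mm radius circle centred at x = -50 mm, y = 0 from here, for 110 degrees.
- pin_tip (a point): Outermost point of the bent pin's rod end, in the rod's axis, same axes as pin_grip; at x = -70.3, y = 45.7, z = -14 mm from pin_grip.
- pin_mid (a point): Point on the bent rod's axis 50 degrees round from the block, same axes as pin_grip; at x = -17.9, y = 38.3, z = -14 mm from pin_grip. It is at or near the eye when the pin is home.
- eye_center (a point): Centre of the steel ring eye upright on the lid, 22 mm above it (rod height when the block stands on the lid). Hole 14 mm, bar 6 mm, outside 27 mm across. x: hole's axis, level, the way the tip goes through; z up; y points to the centre of the pin's curve at home, 50 mm away. The eye bends if loaded over 20 N.
- latch: Grey latch block 34 x 36 x 40 mm on the lid past the eye, its front at x = 20 mm. Origin on the lid; x: the way its plunger is pushed in; z up. The plunger slides with about 3 N and stays where it is put. Its hard stop is hidden and differs each time: its face is then at x = 2 to 16 mm. Press it on its stop with 7 to 9 N for a moment; over 10 N, or touching it with the robot, spoils it.
- plunger_face (a point): Centre of the front face of the latch's plunger, a steel disc 20 mm across and 4 thick on a stem, 22 mm above the lid; same axes as latch (x: pushed in). 4 to 18 mm of travel is left to its stop at the start. With the pin home the rod's end is on this face, near its centre, and the plunger on its stop.
- sample_box: Flat stainless box, 246 x 246 mm, fixed to the table, flat lid 60 mm above its underside, carrying the eye and the latch. Origin under its middle, z up.
- straight_grip (a point): Bystander, not to be used: a pin with the same block and flange as the bent one but a straight 80 mm rod. This point is in its block's axis, 36 mm above its underside; its rod points along its y.
- tasting_glass: Bystander: stemmed tasting glass, 160 mm high, 68 mm across. Origin under its foot.
- brown_bottle: Bystander: brown bottle, 240 mm high, 68 mm across. Origin under its base.
- spray_bottle: Bystander: white spray bottle with red head, 230 mm high. Origin under its base.
- test_cup: Bystander: steel cup 70 mm high, 60 mm across. Origin under its base.
Mind the look-alikes: they are no part of the job. What is shaped like the part that bears pin_grip but green or red is not meant.

How it is judged:
On the way, in this order (a step that is already met when the one before it is completed fails the run):
1. the tip of the bent pin is through the eye's hole (x of pin_tip in the frame of eye_center between 0.006 and 0.03 m and y of pin_tip in the frame of eye_center between -0.006 and 0.013 m and z of pin_tip in the frame of eye_center between -0.007 and 0.007 m).
2. with the rod through the eye, the tip presses the plunger against its stop with more than 6 N for 0.2 s (x of pin_mid in the frame of eye_center between -0.014 and 0.014 m and y of pin_mid in the frame of eye_center between -0.007 and 0.007 m and z of pin_mid in the frame of eye_center between -0.007 and 0.007 m and x of pin_tip in the frame of plunger_face between -0.002 and 0.002 m and y of pin_tip in the frame of plunger_face between -0.009 and 0.009 m and contact force between pin and latch above 6 N), for 0.2 s.
At the end, for the whole second after the job is handed in: The bent pin stands released, at rest and upright (7 degrees) on the lid, its rod through the eye (rod mid point within 14 mm along and 7 mm across the hole), its tip still on the face of the plunger it pressed home (within 2 mm of it, and 9 mm of its centre line) (x of pin_mid in the frame of eye_center between -0.014 and 0.014 m and y of pin_mid in the frame of eye_center between -0.007 and 0.007 m and z of pin_mid in the frame of eye_center between -0.007 and 0.007 m and x of pin_tip in the frame of plunger_face between -0.002 and 0.002 m and y of pin_tip in the frame of plunger_face between -0.009 and 0.009 m and angle between pin_grip's own z axis and vertical below 0.12 rad and linear speed of pin below 0.01 m/s and contact force between pin and sample_box above 0.3 N and contact force between pin and the fingers below 0.1 N); the robot touches nothing.
It fails at once if the pin loads the eye with more than 20 N (contact force between pin and eye above 20 N).
It fails at once if the pin loads the latch with more than 10 N (contact force between pin and latch above 10 N).
It fails at once if the robot itself touches the latch (contact force between any of the fingers, the arm and latch above 1 N).
It fails at once if the straight pin is moved by more than 20 mm (distance of straight_grip from where it was at the start of the episode above 0.02 m).
It fails at once if a bystander is moved by more than 30 mm (distance of any of tasting_glass, brown_bottle, spray_bottle, test_cup from where it was at the start of the episode above 0.03 m).
It also fails if it takes over 72 s, if anything falls off the work surface, if the arm or the gripper's body presses on something with over 40 N, if the wrist force passes 120 N, or if a joint passes its speed limit or range.

## Working session

There is one attempt and no reset: what is moved stays moved. The work goes in short steps, Python scripts to look and compute and a tool call to move; the robot and the scene stay as the last step left them, time stands still between calls to the robot, and variables do not carry over. Pictures are saved under pics/ and viewed, about 8 in all and at most 12, crops included, and the job is handed in when it is done.

Besides the shell and the picture viewer there is one more tool, called as name(argument=value, ...), one argument or row to a line, values as JSON. servo_tool: Moves the arm, as the interface text tells. Shifts and turns lie within -1 to 1; 1 stands for 0.5 m of shift or 360 degrees of turn. Its arguments: {"type":"object","properties":{"series":{"type":"array"},"grip_force":{"type":"number"}},"required":["series"]}

```bash
mkdir -p pics && cat > h.py <<'E'
import numpy as np, cv2, json
from scipy.spatial.transform import Rotation as R
from cell import ctrl
def grab(name, fn=None):
    s=ctrl.get_state(); c=ctrl.camera(name)
    K=np.array(c["K"],float); D=np.array(c["distortion"],float)
    if "mount" in c:
        q=s["tcp_rot"]; T=np.eye(4); T[:3,:3]=R.from_quat([q[1],q[2],q[3],q[0]]).as_matrix(); T[:3,3]=s["eef_pos"]
        M=T@np.array(c["mount"],float); Rc=M[:3,:3].T; t=-Rc@M[:3,3]
    else:
        Rc=cv2.Rodrigues(np.array(c["rvec"],float))[0]; t=np.array(c["tvec"],float).ravel()
    if fn:
        cv2.imwrite("pics/"+fn+".png",c["pixels"][:,:,::-1]); np.savez("pics/"+fn+".npz",K=K,D=D,R=Rc,t=t)
    return c["pixels"]
def load(fn):
    z=np.load("pics/"+fn+".npz"); return z["K"],z["D"],z["R"],z["t"]
def ray(fn,uv):
    K,D,Rc,t=load(fn); p=cv2.undistortPoints(np.array(uv,float).reshape(-1,1,2),K,D).reshape(-1,2)
    d=np.c_[p,np.ones(len(p))]@Rc; return -Rc.T@t, d/np.linalg.norm(d,axis=1)[:,None]
def onz(fn,uv,z):
    o,d=ray(fn,uv); return o+d*((z-o[2])/d[:,2])[:,None]
def proj(fn,P):
    K,D,Rc,t=load(fn); return cv2.projectPoints(np.array(P,float).reshape(-1,1,3),cv2.Rodrigues(Rc)[0],t,K,D)[0].reshape(-1,2)
def tri(obs):
    A=np.zeros((3,3));b=np.zeros(3)
    for fn,uv in obs:
        o,d=ray(fn,[uv]); P=np.eye(3)-np.outer(d[0],d[0]); A+=P;b+=P@o
    return np.linalg.solve(A,b)
def crop(fn,x0,y0,x1,y1,k,out):
    im=cv2.imread("pics/"+fn+".png")[y0:y1,x0:x1]; cv2.imwrite("pics/"+out+".png",cv2.resize(im,None,fx=k,fy=k,interpolation=cv2.INTER_CUBIC))
E
python3 - <<'E'
from h import *
for n in ["scene","side","wrist"]: grab(n,n+"0")
for n in ["scene0","side0","wrist0"]:
    K,D,Rc,t=load(n); print(n,K[0,0],-Rc.T@t,Rc[2])
print(ctrl.get_state())
a=cv2.imread("pics/scene0.png");b=cv2.imread("pics/side0.png")
cv2.imwrite("pics/both.png",np.vstack([a,b])) 
E
```

```text
scene0 433.08654686965 [ 1.2015662  -0.47672948  1.43398867] [-0.41762304  0.28804816 -0.86175359]
side0 451.3358083561366 [ 0.39591281 -0.79995262  1.06332167] [ 0.11131067  0.62116299 -0.77573608]
wrist0 302.5970447828195 [0.18030754 0.55105303 0.37246765] [ 0.264528   -0.12817292 -0.95582249]
{'time_s': 0.15, 'q': array([1.01570932e+00, 3.77928242e-01, 7.99563638e-02, 1.27438578e+00,
       2.04511980e-05, 1.46048567e+00]), 'joint_vel': array([-9.67266921e-04, -2.22301090e-03,  4.31806416e-03, -9.14360839e-04,
       -2.77451239e-04,  6.80967328e-05]), 'joint_efforts': array([ 1.23481914e-03, -4.64034748e+01,  2.70171350e+01,  1.39049400e-02,
       -9.76567026e-05,  6.71557530e-06]), 'eef_pos': array([0.24715578, 0.51867813, 0.25556577]), 'tcp_rot': array([-2.64626329e-04,  2.20559554e-01,  9.75373197e-01, -7.34517491e-04]), 'ft_force': array([ 0.01616172, -0.1420503 ,  0.3631243 ]), 'torque': array([ 0.00973683,  0.01153703, -0.01899294]), 'gripper_width': 0.0853907916554444}
```

View pics/scene0.png

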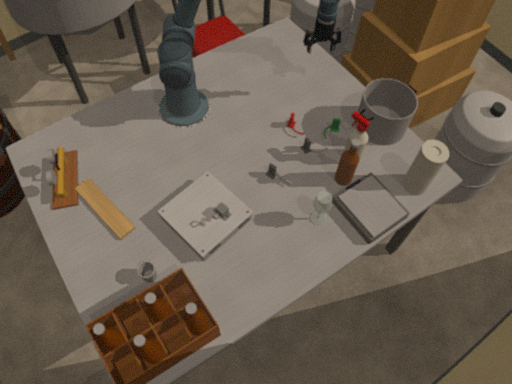

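View pics/side0.png

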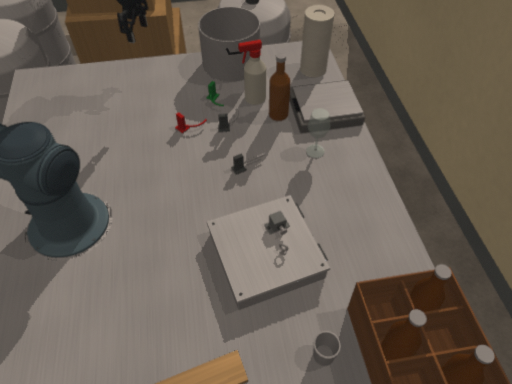

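The scene view shows the box (lid centre about 205,214), the eye at about (200,222) and the latch at about (222,211). Four things could be taken for the pin:
- dark block at scene (307,146), side (223,121)
- dark block at scene (271,171), side (239,162)
- red one at scene (292,121), ruled out by colour
- green one at scene (334,127), ruled out by colour

Next is a close crop to tell the bent pin from the straight one.

```bash
python3 - <<'E'
from h import *
def c(fn,cx,cy,w,h,k):
    im=cv2.imread("pics/"+fn+".png")[cy-h:cy+h,cx-w:cx+w]; return cv2.resize(im,None,fx=k,fy=k,interpolation=cv2.INTER_CUBIC)
A=np.hstack([c("scene0",290,160,40,30,5),c("side0",232,142,40,30,5)])
B=np.hstack([c("scene0",211,214,40,30,5),c("side0",277,232,40,30,5)])
cv2.imwrite("pics/crop1.png",np.vstack([A,B]))
# rough
print(onz("scene0",[(271,178),(307,152)],0),onz("side0",[(239,170),(223,129)],0))
E
```

```text
[[0.51359927 0.10571063 0.        ]
 [0.49339249 0.3002975  0.        ]] [[0.49709606 0.11029774 0.        ]
 [0.4718572  0.29916369 0.        ]]
```

View pics/crop1.png

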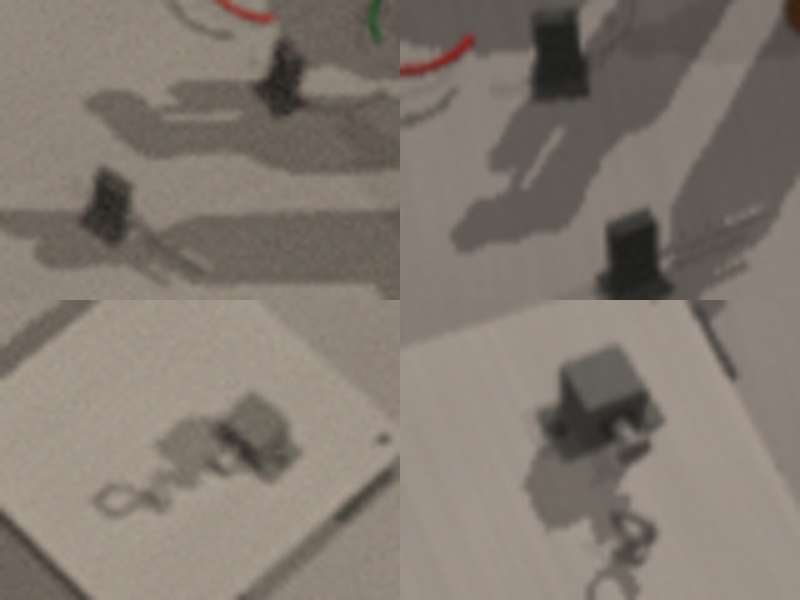

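```bash
cat >> h.py <<'E'
def plan(target_pos, yaw=None, fn=None):
    """numbers for servo_tool: target TCP pos (world), tool pointing down, tool-x heading yaw (rad)"""
    s=ctrl.get_state(); q=s["tcp_rot"]; r=R.from_quat([q[1],q[2],q[3],q[0]]); m=r.as_matrix()
    tr=m.T@(np.array(target_pos)-s["eef_pos"])/0.5
    if yaw is None: yaw=np.arctan2(m[1,0],m[0,0])
    G=np.array([[np.cos(yaw),np.sin(yaw),0],[np.sin(yaw),-np.cos(yaw),0],[0,0,-1]]).astype(float)
    dr=(r.inv()*R.from_matrix(G)).as_rotvec()/(2*np.pi)
    print("TR",np.round(tr,4),"DR",np.round(dr,4),"yaw",np.round(np.degrees(np.arctan2(m[1,0],m[0,0])),2),"dist",np.linalg.norm(tr)*.5)
    return tr,dr
E
python3 - <<'E'
from h import *
print(onz("scene0",[(345,182),(318,219)],0),onz("side0",[(279,116),(253,100),(316,154)],0))
plan([0.47,0.26,0.30]); print(ctrl.get_state()['eef_pos'])
E
```

```text
[[0.68956241 0.33678949 0.        ]
 [0.75668111 0.14710556 0.        ]] [[0.669762   0.32758641 0.        ]
 [0.59595709 0.42559708 0.        ]
 [0.74929992 0.13245469 0.        ]]
TR [-0.6249 -0.2754 -0.0886] DR [-0.0002 -0.      0.    ] yaw 154.52 dist 0.3443084665928471
[0.24715578 0.51867813 0.25556577]
```

servo_tool(
  series=[
    {"claw": 1, "translation": [-0.1, -0.04, -0.088], "dr": [0, 0, 0]},
    {"claw": 1, "translation": [-0.2, -0.09, -0.088], "dr": [0, 0, 0]},
    {"claw": 1, "translation": [-0.3, -0.13, -0.088], "dr": [0, 0, 0]},
    {"claw": 1, "translation": [-0.4, -0.175, -0.088], "dr": [0, 0, 0]},
    {"claw": 1, "translation": [-0.5, -0.22, -0.088], "dr": [0, 0, 0]},
    {"claw": 1, "translation": [-0.6, -0.264, -0.088], "dr": [0, 0, 0]},
    {"claw": 1, "translation": [-0.625, -0.275, -0.088], "dr": [0, 0, 0]},
    {"claw": 1, "translation": [-0.625, -0.275, -0.088], "dr": [0, 0, 0]},
    {"claw": 1, "translation": [-0.625, -0.275, -0.088], "dr": [0, 0, 0]},
    {"claw": 1, "translation": [-0.625, -0.275, -0.088], "dr": [0, 0, 0]},
  ],
)

```text
time_s: 1.15
eef_pos: [0.4694, 0.2607, 0.2995]
tcp_rot: [-0.001, 0.22, 0.975, -0.001]
ft_force: [0.6, -1.1, 0.9]
gripper_width: 0.0855
```

```bash
python3 - <<'E'
from h import *
grab("wrist","w1"); print(ctrl.get_state()['eef_pos'],ctrl.get_state()['joint_vel'])
im=cv2.imread("pics/w1.png"); cv2.imwrite("pics/w1b.png",cv2.resize(im,(800,600),interpolation=cv2.INTER_CUBIC))
E
```

```text
[0.46914149 0.26114166 0.29961712] [ 0.01320266 -0.00261618  0.00038418 -0.00232088 -0.00275622 -0.00149506]
```

View pics/w1b.png

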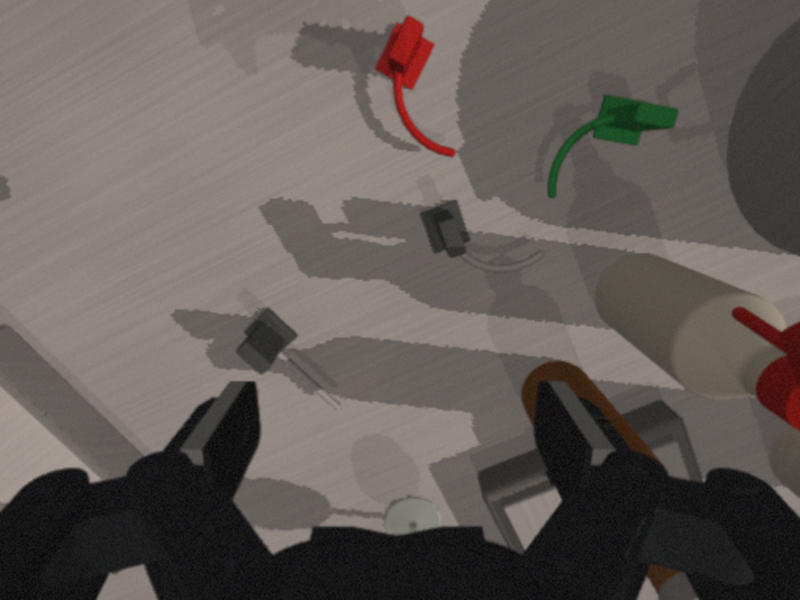

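```bash
python3 - <<'E'
from h import *
crop("w1",255,110,365,180,7,"w1c")
b=onz("w1",[(286,151)],0.0); t=onz("w1",[(347,161)],0.022); s=onz("w1",[(300,164)],0.022); print(b,t,s)
E
```

```text
[[0.48504842 0.30229409 0.        ]] [[0.52756723 0.3694852  0.022     ]] [[0.50458944 0.31163077 0.022     ]]
```

View pics/w1c.png

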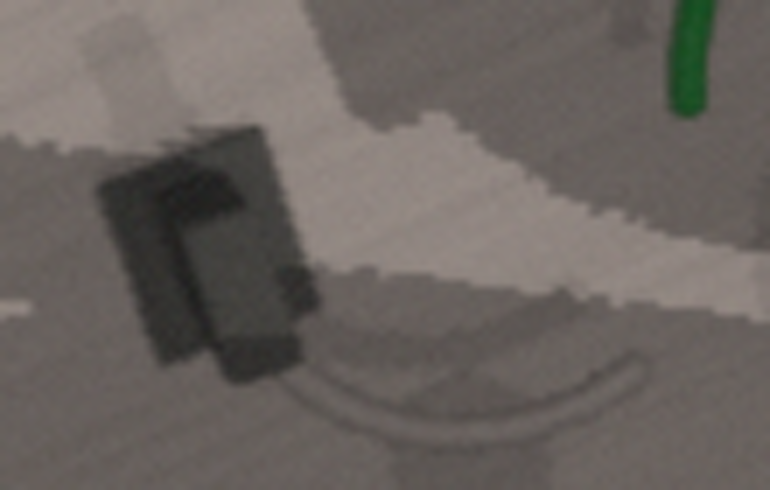

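```bash
cat >> h.py <<'E'
from scipy.optimize import least_squares
CORN=[(-17,-19,-31),(-17,19,-31),(17,-19,-31),(17,19,-31)]
def pinworld(p,L,z0):  # p=x,y,yaw of pin grip; L in mm, pin_grip axes
    L=np.array(L,float)/1000; c,s=np.cos(p[2]),np.sin(p[2])
    return np.c_[p[0]+c*L[:,0]-s*L[:,1],p[1]+s*L[:,0]+c*L[:,1],z0+.036+L[:,2]]
def rodL(th): return np.c_[-50+50*np.cos(th),50*np.sin(th),np.full(len(th),-14.)]
def fitpin(fn,corn,rod,tip,z0,p0):
    th0=np.linspace(.4,1.8,len(rod)) if len(rod) else np.zeros(0)
    def f(v):
        r=[(proj(fn,pinworld(v,CORN,z0))-corn).ravel()]
        if len(rod): r.append((proj(fn,pinworld(v,rodL(v[3:]),z0))-rod).ravel())
        if tip is not None: r.append((proj(fn,pinworld(v,[(-67.1,47,-14)],z0))-tip).ravel()*0+(proj(fn,pinworld(v,[(-70.3,45.7,-14)],z0))-tip).ravel())
        return np.concatenate(r)
    s=least_squares(f,np.r_[p0,th0]); print("fit",s.x[:3],np.degrees(s.x[2]),"rms",np.sqrt(np.mean(s.fun**2)),np.round(s.fun,1)); return s.x[:3]
E
python3 - <<'E'
from h import *
o=np.array([255,110])
corn=np.array([(262,128),(320,305),(98,188),(165,365)])/7+o
rod=np.array([(350,412),(400,430),(460,437),(520,427),(580,403)])/7+o
tip=np.array((645,365))/7+o
p=fitpin("w1",corn,rod,tip,0,[.485,.302,-.5])
p=np.r_[fitpin("w1",corn,[],None,0,[.485,.302,-.5])]
plan([p[0],p[1],.17]); 
E
```

```text
fit [ 0.47663278  0.30398347 -1.66749254] -95.54028476949871 rms 0.38185209804971515 [ 0.2 -0.4  0.4  0.8 -0.4 -0.3 -0.9  0.5  0.1 -0.2  0.1 -0.3 -0.  -0.3
  0.   0.1  0.2  0.5  0.2 -0.3]
fit [ 0.47657368  0.30425768 -1.64983686] -94.52868878498651 rms 0.4587506442241602 [ 0.1 -0.7  0.7  0.4 -0.3 -0.1 -0.5  0.5]
TR [0.0233 0.0847 0.2591] DR [-0.0003 -0.0001  0.    ] yaw 154.61 dist 0.13680214735481216
```

```bash
python3 - <<'E'
from h import *
def c(fn,x,y,x0,y0,cx,cy): return (cx-40+(x-x0)/5, cy-30+(y-y0)/5)
L=onz("scene0",[(207,174),(160,213),(206,254),(251,212)],.06);print(L,L.mean(0))
e=[c("scene0",120,500,0,300,211,214),c("scene0",155,497,0,300,211,214)]; print(onz("scene0",e,.082), onz("scene0",e,.06))
f=[c("side0",632,535,400,300,277,232),c("side0",605,585,400,300,277,232)];print(onz("side0",f,.082),onz("side0",f,.06))
l=[c("scene0",260,420,0,300,211,214)]; m=[c("side0",603,378,400,300,277,232)];print(onz("scene0",l,.1),onz("side0",m,.1))
plan([0.45,0.03,.30])
E
```

```text
[[ 0.39423137 -0.10866111  0.06      ]
 [ 0.44199837 -0.33489575  0.06      ]
 [ 0.6676194  -0.2786141   0.06      ]
 [ 0.61934292 -0.0612967   0.06      ]] [ 0.53079802 -0.19586691  0.06      ]
[[ 0.55976647 -0.25573995  0.082     ]
 [ 0.57124604 -0.23429183  0.082     ]] [[ 0.5493229  -0.25214394  0.06      ]
 [ 0.56098927 -0.23034681  0.06      ]]
[[ 0.55898906 -0.23711206  0.082     ]
 [ 0.53991577 -0.26229713  0.082     ]] [[ 0.56264502 -0.22449388  0.06      ]
 [ 0.54314414 -0.25024357  0.06      ]]
[[ 0.56907584 -0.14577487  0.1       ]] [[ 0.56113887 -0.15366024  0.1       ]]
TR [-1.636e-01 -4.341e-01 -2.000e-04] DR [-0.0003 -0.0001  0.    ] yaw 154.61 dist 0.23193320174711513
```

```bash
python3 - <<'E'
from h import *
plan([0.595,-0.208,.24])
E
```

```text
TR [-0.6298 -0.7396  0.1199] DR [-0.0003 -0.0001  0.    ] yaw 154.61 dist 0.48937558435798617
```

servo_tool(
  series=[
    {"claw": 1, "translation": [-0.06, -0.07, 0], "dr": [0, 0, 0]},
    {"claw": 1, "translation": [-0.12, -0.15, 0], "dr": [0, 0, 0]},
    {"claw": 1, "translation": [-0.18, -0.22, 0.02], "dr": [0, 0, 0]},
    {"claw": 1, "translation": [-0.25, -0.29, 0.04], "dr": [0, 0, 0]},
    {"claw": 1, "translation": [-0.31, -0.37, 0.05], "dr": [0, 0, 0]},
    {"claw": 1, "translation": [-0.38, -0.44, 0.07], "dr": [0, 0, 0]},
    {"claw": 1, "translation": [-0.44, -0.52, 0.09], "dr": [0, 0, 0]},
    {"claw": 1, "translation": [-0.5, -0.59, 0.11], "dr": [0, 0, 0]},
    {"claw": 1, "translation": [-0.57, -0.67, 0.12], "dr": [0, 0, 0]},
    {"claw": 1, "translation": [-0.63, -0.74, 0.12], "dr": [0, 0, 0]},
    {"claw": 1, "translation": [-0.63, -0.74, 0.12], "dr": [0, 0, 0]},
    {"claw": 1, "translation": [-0.63, -0.74, 0.12], "dr": [0, 0, 0]},
    {"claw": 1, "translation": [-0.63, -0.74, 0.12], "dr": [0, 0, 0]},
    {"claw": 1, "translation": [-0.63, -0.74, 0.12], "dr": [0, 0, 0]},
  ],
)

```text
time_s: 2.6
eef_pos: [0.5951, -0.206, 0.2404]
tcp_rot: [-0.001, 0.218, 0.976, -0.001]
ft_force: [-0.1, 0.2, 0.3]
gripper_width: 0.0855
```

```bash
python3 - <<'E'
from h import *
grab("wrist","w2"); print(ctrl.get_state()['eef_pos'],ctrl.get_state()['joint_vel'])
print(proj("w2",[(.565,-.236,.082),(.565,-.15,.1)]))
im=cv2.imread("pics/w2.png"); cv2.imwrite("pics/w2b.png",cv2.resize(im[30:280,80:420],(800,588),interpolation=cv2.INTER_CUBIC))
E
```

```text
[ 0.59506803 -0.20626129  0.24044209] [-0.00790805  0.00127621  0.00328752 -0.00029663  0.00069509 -0.00169477]
[[210.74357681 164.95266795]
 [298.98412718 126.59960554]]
```

View pics/w2b.png

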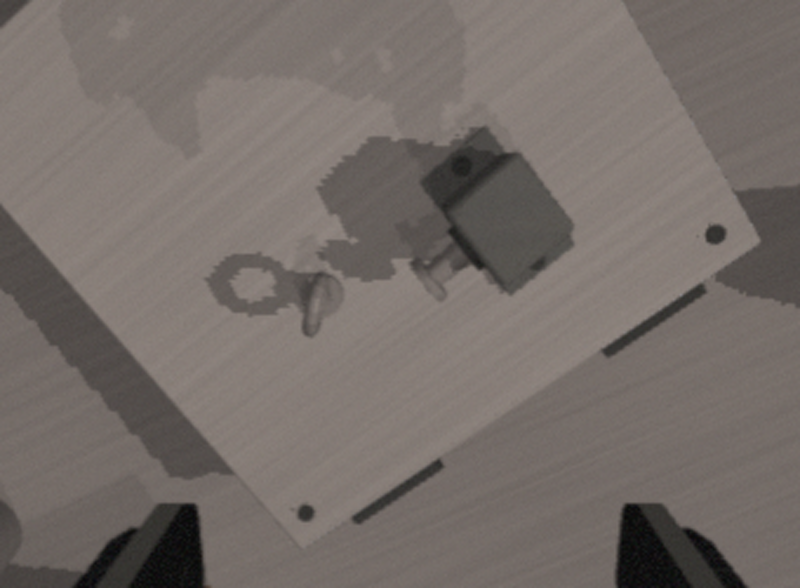

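Picture 6 shows the eye edge-on at crop (318,305), the plunger disc at (428,280) and the latch block at about (512,222). Zooming in there for precise fits.

```bash
python3 - <<'E'
from h import *
crop("w2",195,80,330,180,5.9,"w2c")
K,D,Rc,t=load("w2"); print(proj("w2",[(-Rc.T@t)*[1,1,0]+[0,0,.06]]), -Rc.T@t)
E
```

```text
[[254.32639415  97.71719902]] [ 0.52817473 -0.17394895  0.35747433]
```

View pics/w2c.png

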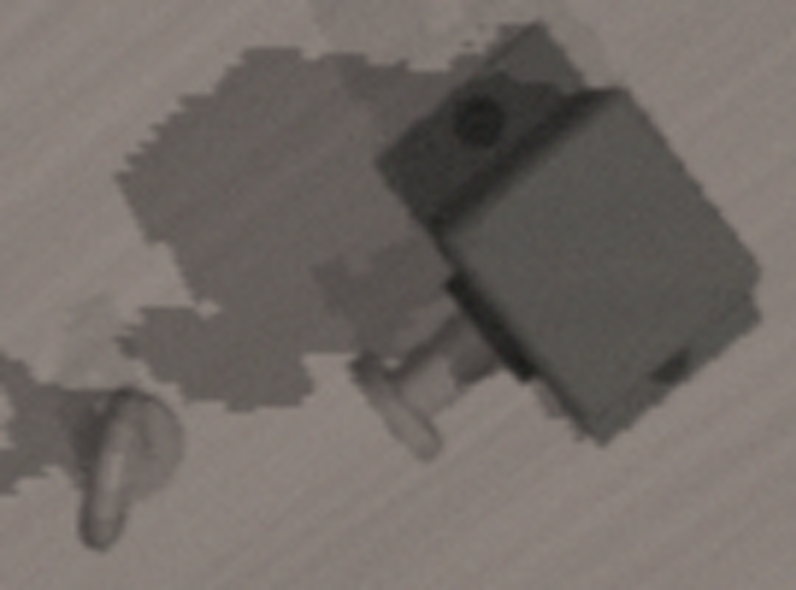

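```bash
cat > lid.py <<'E'
from h import *
o=np.array([195,80.])
P=lambda *a: np.array(a,float).reshape(-1,2)/5.9+o
top=P((443,235),(622,90),(757,270),(600,440)) # (front,+?),(back..)
def latw(p,L):
    L=np.array(L,float)/1000;c,s=np.cos(p[2]),np.sin(p[2])
    return np.c_[p[0]+c*L[:,0]-s*L[:,1],p[1]+s*L[:,0]+c*L[:,1],.06+L[:,2]]
E
python3 - <<'E'
from lid import *
W=onz("w2",top,.1); print(W)
for i in range(4): d=W[(i+1)%4]-W[i]; print(np.linalg.norm(d),np.degrees(np.arctan2(d[1],d[0])))
for sy in (1,-1):
    L=[(20,18*sy,40),(54,18*sy,40),(54,-18*sy,40),(20,-18*sy,40)]
    s=least_squares(lambda v:(proj("w2",latw(v,L))-top).ravel(),[.56,-.2,1.5]); print(sy,s.x,np.degrees(s.x[2]),np.round(s.fun,1))
    if sy==1: lat=s.x
for xf in (-16,-12,-8,-4,0,4): print(xf,((proj("w2",latw(lat,[(xf,0,22)]))-o)*5.9))
print("foot",onz("w2",P((133,448)),.06),"ring ctr",onz("w2",P((111,470)),.082))
E
```

```text
[[ 0.54967517 -0.16959157  0.1       ]
 [ 0.54238078 -0.13924374  0.1       ]
 [ 0.57301066 -0.1313308   0.1       ]
 [ 0.58596928 -0.16091946  0.1       ]]
0.031212160350641355 103.51519664542606
0.03163548414637918 14.485114839817657
0.03230193030536294 -66.34854743825233
0.03731579109939158 -166.56171850614203
1 [ 0.57296613 -0.18587717  1.84889873] 105.93409373260712 [-1.9  1.6 -0.3 -2.   3.7  1.5 -1.4 -0.9]
-1 [ 0.58978626 -0.12482953  3.915675  ] 224.3516512886154 [ 54.8  -8.2 -13.7   1.3 -52.7  12.5  10.9  -2.3]
-16 [[325.90217397 478.62482011]]
-12 [[345.11058243 462.05716436]]
-8 [[364.42541195 445.39851808]]
-4 [[383.84730444 428.64834113]]
0 [[403.37690338 411.80609218]]
4 [[423.01485379 394.87122887]]
foot [[ 0.56271057 -0.23059865  0.06      ]] ring ctr [[ 0.56178665 -0.23112094  0.082     ]]
```

```bash
python3 - <<'E'
from h import *
plan([0.607,-0.212,.165])
E
```

```text
TR [-0.0266  0.      0.1509] DR [-0.0002 -0.0001  0.    ] yaw 154.76 dist 0.07659513265511647
```

servo_tool(
  series=[
    {"claw": 1, "translation": [-0.01, 0, 0.07], "dr": [0, 0, 0]},
    {"claw": 1, "translation": [-0.026, 0, 0.15], "dr": [0, 0, 0]},
    {"claw": 1, "translation": [-0.026, 0, 0.15], "dr": [0, 0, 0]},
    {"claw": 1, "translation": [-0.026, 0, 0.15], "dr": [0, 0, 0]},
    {"claw": 1, "translation": [-0.026, 0, 0.15], "dr": [0, 0, 0]},
    {"claw": 1, "translation": [-0.026, 0, 0.15], "dr": [0, 0, 0]},
  ],
)

```text
time_s: 3.25
eef_pos: [0.6079, -0.2122, 0.1681]
tcp_rot: [0.001, 0.218, 0.976, -0.001]
ft_force: [0.9, 0.3, 0.3]
gripper_width: 0.0855
```

```bash
python3 - <<'E'
from h import *
grab("wrist","w3"); print(ctrl.get_state()['eef_pos'],ctrl.get_state()['joint_vel'])
q=proj("w3",[(.562,-.231,.082),(.565,-.15,.1)]);print(q)
c=q.mean(0); x0=int(c[0]-75);y0=max(0,int(c[1]-55)); print(x0,y0)
crop("w3",x0,y0,x0+150,y0+112,5.3,"w3c")
K,D,Rc,t=load("w3"); print(proj("w3",[(-Rc.T@t)*[1,1,0]+[0,0,.06]]), -Rc.T@t)
E
```

```text
[ 0.60779827 -0.21227461  0.16783599] [-0.00238798  0.00696457 -0.00904335 -0.00477801 -0.00066537 -0.00025353]
[[199.90000052 159.55201294]
 [317.57472434 112.85483645]]
183 81
[[254.35435124  96.29466506]] [ 0.54054959 -0.17992834  0.28486859]
```

View pics/w3c.png

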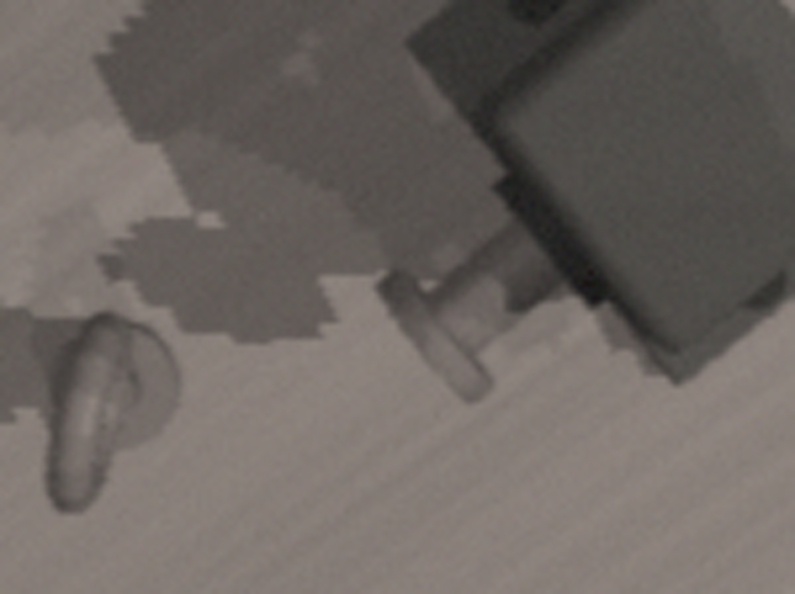

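```bash
cat >> lid.py <<'E'
o3=np.array([183,81.])
Q=lambda *a: np.array(a,float).reshape(-1,2)/5.3+o3
def disc(p,xf,n=24):
    a=np.linspace(0,2*np.pi,n); return latw(p,np.c_[np.full(n,xf),10*np.cos(a),22+10*np.sin(a)])
def torus(p):
    u,v=np.meshgrid(np.linspace(0,2*np.pi,40),np.linspace(0,2*np.pi,16))
    return latw(p,np.c_[(3*np.sin(v)).ravel(),((10+3*np.cos(v))*np.cos(u)).ravel(),22+((10+3*np.cos(v))*np.sin(u)).ravel()])
E
python3 - <<'E'
from lid import *
W=onz("w3",Q((492,110),(672,350),(610,5)),.1);print("w3 front",W)
d=W[1]-W[0];print(np.linalg.norm(d),np.degrees(np.arctan2(d[1],d[0])));d=W[2]-W[0];print(np.degrees(np.arctan2(d[1],d[0])))
print("axis mid",W[:2].mean(0))
print("disc face c",onz("w3",Q((426,343),(448,325)),.082), "w2",onz("w2",P((386,414)),.082), "foot",onz("w3",Q((118,385)),.06),"ring",onz("w3",Q((88,413)),.082))
# plunger: fit yaw from face-ellipse extent
for y in (95,100,105,110):
    p=[0.5637,-.19,np.radians(y)]
    c=onz("w3",Q((426,343)),.082)[0]; p[0],p[1]=c[:2]
    a=(proj("w3",disc(p,0))-o3)*5.3; b=(proj("w3",disc(p,4))-o3)*5.3
    i,j=a[:,1].argmin(),a[:,1].argmax();k,l=b[:,1].argmin(),b[:,1].argmax()
    print(y,a[i],a[j],b[k],b[l])
e=onz("w3",Q((88,413)),.082)[0]
for y in (30,35,40,45,50,55,60):
    h=cv2.convexHull(((proj("w3",torus([e[0],e[1],np.radians(y)]))-o3)*5.3).astype(np.float32)).reshape(-1,2)
    print(y,h.min(0),h.max(0),cv2.fitEllipse(h))
E
```

```text
w3 front [[ 0.54868977 -0.1698308   0.1       ]
 [ 0.58190201 -0.16184397  0.1       ]
 [ 0.54411833 -0.15375177  0.1       ]]
0.034159074570366835 13.521661839969356
105.8710432040833
axis mid [ 0.56529589 -0.16583738  0.1       ]
disc face c [[ 0.57184064 -0.18795124  0.082     ]
 [ 0.57095454 -0.184487    0.082     ]] w2 [[ 0.57212945 -0.18845841  0.082     ]] foot [[ 0.5620697  -0.23076019  0.06      ]] ring [[ 0.56153145 -0.23097715  0.082     ]]
95 [386.406872  274.0362752] [464.8057952  411.74647705] [414.15139242 257.72892875] [492.26818374 396.14155778]
100 [382.18999677 277.76032593] [470.5758453  408.13321031] [406.74628671 259.17285848] [496.63971954 390.21855629]
105 [376.95041279 281.84859654] [476.02097526 404.03718126] [401.10724866 261.24075692] [500.4897461  383.93813151]
110 [372.09139331 286.37519582] [481.10034981 399.48743982] [394.34666645 263.74938101] [503.78776785 377.34580422]
30 [ 20.924946 324.67783 ] [154.19893 500.8796 ] ((87.62138366699219, 411.94921875), (57.67986297607422, 234.91261291503906), 33.58020782470703)
35 [ 26.583845 320.7841  ] [148.55429 
[... 151 characters left out ...]
15] ((87.07518768310547, 412.37335205078125), (63.46883773803711, 225.5844268798828), 23.662302017211914)
45 [ 37.327557 315.07843 ] [137.27025 509.89166] ((86.89788055419922, 412.0749206542969), (66.67572784423828, 221.71144104003906), 18.688804626464844)
50 [ 42.46519 313.3143 ] [131.62057 511.5378 ] ((86.65726470947266, 412.10858154296875), (69.50623321533203, 219.74476623535156), 13.683121681213379)
55 [ 46.677197 311.8945  ] [126.594055 512.9103  ] ((86.60034942626953, 412.3769836425781), (72.82569885253906, 216.76304626464844), 8.67336654663086)
60 [ 49.03076 310.7789 ] [123.48355 513.9598 ] ((86.45318603515625, 412.2601013183594), (75.61552429199219, 214.873046875), 3.644473075866699)
```

```bash
python3 - <<'E'
from h import *
print(onz("w1",[(259,38),(400,75)],0))
plan([.4766,.3040,.20],np.radians(174.5))
E
```

```text
[[0.3403022  0.32897715 0.        ]
 [0.45764449 0.47521944 0.        ]]
TR [ 0.6773  0.8221 -0.0676] DR [-0.0003  0.0004 -0.0548] yaw 154.77 dist 0.5336543705871701
```

servo_tool(
  series=[
    {"claw": 0, "translation": [0.0, 0.0, -0.068], "dr": [0, 0, 0]},
    {"claw": 0, "translation": [0.06, 0.07, -0.068], "dr": [0, 0, 0]},
    {"claw": 0, "translation": [0.12, 0.145, -0.068], "dr": [0, 0, -0.01]},
    {"claw": 0, "translation": [0.18, 0.22, -0.068], "dr": [0, 0, -0.02]},
    {"claw": 0, "translation": [0.24, 0.29, -0.068], "dr": [0, 0, -0.03]},
    {"claw": 0, "translation": [0.3, 0.365, -0.068], "dr": [0, 0, -0.04]},
    {"claw": 0, "translation": [0.36, 0.44, -0.068], "dr": [0, 0, -0.055]},
    {"claw": 0, "translation": [0.42, 0.51, -0.068], "dr": [0, 0, -0.055]},
    {"claw": 0, "translation": [0.48, 0.585, -0.068], "dr": [0, 0, -0.055]},
    {"claw": 0, "translation": [0.54, 0.66, -0.068], "dr": [0, 0, -0.055]},
    {"claw": 0, "translation": [0.6, 0.73, -0.068], "dr": [0, 0, -0.055]},
    {"claw": 0, "translation": [0.66, 0.8, -0.068], "dr": [0, 0, -0.055]},
    {"claw": 0, "translation": [0.677, 0.822, -0.068], "dr": [0, 0, -0.055]},
    {"claw": 0, "translation": [0.677, 0.822, -0.068], "dr": [0, 0, -0.055]},
    {"claw": 0, "translation": [0.677, 0.822, -0.068], "dr": [0, 0, -0.055]},
    {"claw": 0, "translation": [0.677, 0.822, -0.068], "dr": [0, 0, -0.055]},
  ],
)

```text
time_s: 4.9
eef_pos: [0.4774, 0.3025, 0.2005]
tcp_rot: [0.001, 0.048, 0.999, -0.001]
ft_force: [0.3, 0.7, 0.1]
gripper_width: 0.0423
```

```bash
python3 - <<'E'
from h import *
grab("wrist","w4")
p=[.47663,.30398,-1.66749]
plan([p[0],p[1],.042],p[2]-np.pi/2)
c=proj("w4",pinworld(p,[(0,0,0)],0))[0];x0,y0=int(c[0]-65),max(0,int(c[1]-35));print(x0,y0)
im=cv2.imread("pics/w4.png")
big=cv2.resize(im[y0:y0+110,x0:x0+150],None,fx=5.3,fy=5.3,interpolation=cv2.INTER_CUBIC)
for q in (proj("w4",np.r_[pinworld(p,CORN,0),pinworld(p,rodL(np.linspace(.4,1.92,12)),0)])-[x0,y0])*5.3: cv2.circle(big,(int(q[0]),int(q[1])),2,(0,0,255),-1)
for q in (proj("w4",pinworld(p,[(a,b,24) for a in(-7,7) for b in (-15,15)],0))-[x0,y0])*5.3: cv2.circle(big,(int(q[0]),int(q[1])),2,(0,255,0),-1)
cv2.imwrite("pics/w4c.png",big)
E
```

```text
TR [0.0026 0.0038 0.3169] DR [-0.0004  0.0004 -0.0001] yaw 174.44 dist 0.15844336998510403
190 141
```

View pics/w4c.png

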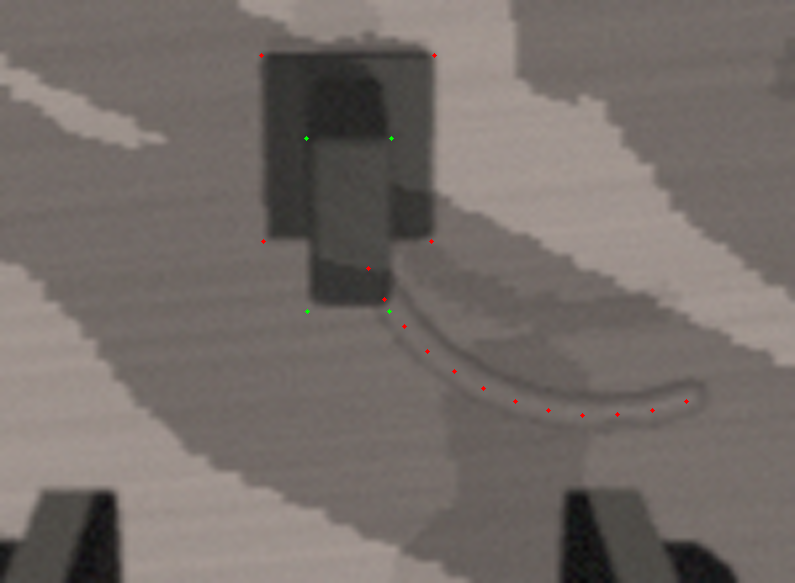

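servo_tool(
  series=[
    {"claw": 0, "translation": [0.0026, 0.0035, 0.1], "dr": [0, 0, -0.001]},
    {"claw": 0, "translation": [0.0026, 0.0035, 0.2], "dr": [0, 0, -0.001]},
    {"claw": 0, "translation": [0.0026, 0.0035, 0.28], "dr": [0, 0, -0.001]},
    {"claw": 0, "translation": [0.0026, 0.0035, 0.316], "dr": [0, 0, -0.001]},
    {"claw": 0, "translation": [0.0026, 0.0035, 0.316], "dr": [0, 0, -0.001]},
    {"claw": 0, "translation": [0.0026, 0.0035, 0.316], "dr": [0, 0, -0.001]},
    {"claw": 0, "translation": [0.0026, 0.0035, 0.316], "dr": [0, 0, -0.001]},
    {"claw": -1, "translation": [0.0026, 0.0035, 0.316], "dr": [0, 0, -0.001]},
    {"claw": -1, "translation": [0.0026, 0.0035, 0.316], "dr": [0, 0, -0.001]},
    {"claw": -1, "translation": [0.0026, 0.0035, 0.316], "dr": [0, 0, -0.001]},
    {"claw": -1, "translation": [0.0026, 0.0035, 0.316], "dr": [0, 0, -0.001]},
    {"claw": -1, "translation": [0.0026, 0.0035, 0.316], "dr": [0, 0, -0.001]},
    {"claw": -1, "translation": [0.0026, 0.0035, 0.316], "dr": [0, 0, -0.001]},
    {"claw": -1, "translation": [0.0026, 0.0035, 0.316], "dr": [0, 0, -0.001]},
    {"claw": -1, "translation": [0.0026, 0.0035, 0.316], "dr": [0, 0, -0.001]},
    {"claw": -1, "translation": [0.0026, 0.0035, 0.316], "dr": [0, 0, -0.001]},
  ],
  grip_force=80,
)

```text
time_s: 6.55
eef_pos: [0.4777, 0.3043, 0.0439]
tcp_rot: [0.003, 0.045, 0.999, -0.001]
ft_force: [0.0, -1.4, 6.0]
gripper_width: 0.0129
```

```bash
python3 - <<'E'
from h import *
s=ctrl.get_state();print(s['eef_pos'],s['ft_force'],s['gripper_width']); plan([.4766,.304,.2])
C=np.array([.5244,-.1974]); a=np.radians(-172)
g=C+.05*np.array([np.cos(a),np.sin(a)]);print(g)
E
```

```text
[0.47768237 0.30433156 0.04387346] [ 0.04610103 -1.35376923  6.04458501] 0.012906096551574339
TR [ 0.0005 -0.0013 -0.3123] DR [-0.0002  0.0008 -0.    ] yaw 174.81 dist 0.15613064303277802
[ 0.4748866  -0.20435866]
```

```bash
python3 - <<'E'
from h import *
o=np.array([190,141.])
corn=np.array([(264,54),(267,237),(434,53),(432,237)])[[2,3,0,1]]/5.3+o
rod=np.array([(432,342),(482,378),(530,398),(580,407),(630,406)])/5.3+o
p=fitpin("w4",corn,rod,np.array((700,397))/5.3+o,0,[.4766,.304,-1.66])
E
```

```text
fit [ 0.47564246  0.30437446 -1.6656827 ] -95.43658898312493 rms 0.5285235938888375 [ 0.4 -0.5  0.2 -0.1 -0.3 -0.6 -0.3 -0.1 -0.6  0.6 -0.3  0.6 -0.1  0.5
 -0.   0.5  0.1  0.5  1.  -1.3]
```

servo_tool(
  series=[
    {"claw": -1, "translation": [0, 0, -0.01], "dr": [0, 0, 0]},
    {"claw": -1, "translation": [0, 0, -0.05], "dr": [0, 0, 0]},
    {"claw": -1, "translation": [0, 0, -0.13], "dr": [0, 0, 0]},
    {"claw": -1, "translation": [0, 0, -0.21], "dr": [0, 0, 0]},
    {"claw": -1, "translation": [0, 0, -0.31], "dr": [0, 0, 0]},
    {"claw": -1, "translation": [0, 0, -0.31], "dr": [0, 0, 0]},
    {"claw": -1, "translation": [0, 0, -0.31], "dr": [0, 0, 0]},
    {"claw": -1, "translation": [0, 0, -0.31], "dr": [0, 0, 0]},
  ],
)

```text
time_s: 7.35
eef_pos: [0.4758, 0.3042, 0.1973]
tcp_rot: [0.001, 0.045, 0.999, -0.002]
ft_force: [0.4, -0.0, -3.8]
gripper_width: 0.0132
```

```bash
python3 - <<'E'
from h import *
s=ctrl.get_state();print(s['eef_pos'],s['ft_force'],s['torque'],s['gripper_width'])
plan([.4749,-.2044,.2],np.radians(98))
E
```

```text
[0.47580458 0.30415189 0.19732519] [ 0.43440842 -0.00976486 -3.8096361 ] [-0.02924518  0.02604067  0.00366501] 0.01317236968977372
TR [-0.0902 -1.0131 -0.002 ] DR [-1.000e-04  7.000e-04  2.134e-01] yaw 174.81 dist 0.5085597251061214
```

servo_tool(
  series=[
    {"claw": -1, "translation": [-0.004, -0.05, 0], "dr": [0, 0, 0.01]},
    {"claw": -1, "translation": [-0.01, -0.13, 0], "dr": [0, 0, 0.03]},
    {"claw": -1, "translation": [-0.02, -0.22, 0], "dr": [0, 0, 0.05]},
    {"claw": -1, "translation": [-0.027, -0.31, 0], "dr": [0, 0, 0.07]},
    {"claw": -1, "translation": [-0.035, -0.4, 0], "dr": [0, 0, 0.09]},
    {"claw": -1, "translation": [-0.044, -0.5, 0], "dr": [0, 0, 0.11]},
    {"claw": -1, "translation": [-0.053, -0.6, 0], "dr": [0, 0, 0.13]},
    {"claw": -1, "translation": [-0.062, -0.7, 0], "dr": [0, 0, 0.15]},
    {"claw": -1, "translation": [-0.071, -0.8, 0], "dr": [0, 0, 0.17]},
    {"claw": -1, "translation": [-0.08, -0.9, 0], "dr": [0, 0, 0.19]},
    {"claw": -1, "translation": [-0.088, -0.99, 0], "dr": [0, 0, 0.205]},
    {"claw": -1, "translation": [-0.09, -1.0, 0], "dr": [0, 0, 0.2134]},
    {"claw": -1, "translation": [-0.09, -1.0, 0], "dr": [0, 0, 0.2134]},
    {"claw": -1, "translation": [-0.09, -1.0, 0], "dr": [0, 0, 0.2134]},
    {"claw": -1, "translation": [-0.09, -1.0, 0], "dr": [0, 0, 0.2134]},
  ],
)

```text
time_s: 8.85
eef_pos: [0.4747, -0.1964, 0.198]
tcp_rot: [0.001, 0.655, 0.755, -0.001]
ft_force: [0.6, 1.1, -1.7]
gripper_width: 0.0129
```

```bash
cat >> h.py <<'E'
C=np.array([.5244,-.1974])
def arc(al,off=-.0015):  # TCP xy and tool yaw for pin yaw al deg
    a=np.radians(al); x=np.array([np.cos(a),np.sin(a)]); y=np.array([-x[1],x[0]])
    return C+.05*x-off*y, a-np.pi/2+2*np.pi*0
def planarc(al,z): 
    g,y=arc(al); return plan([g[0],g[1],z],y)
E
python3 - <<'E'
from h import *
s=ctrl.get_state();print(s['eef_pos'],s['ft_force'],s['torque'],s['gripper_width'])
planarc(-172,.108)
E
```

```text
[ 0.47473431 -0.1963589   0.19804641] [ 0.58483372  1.11308596 -1.7270137 ] [ 0.03132601 -0.0040096  -0.04904359] 0.012931227015174924
TR [-0.0185 -0.002   0.1801] DR [0.     0.0003 0.0003] yaw 98.12 dist 0.09054532043591956
```

servo_tool(
  series=[
    {"claw": -1, "translation": [-0.0185, -0.002, 0.05], "dr": [0, 0, 0]},
    {"claw": -1, "translation": [-0.0185, -0.002, 0.1], "dr": [0, 0, 0]},
    {"claw": -1, "translation": [-0.0185, -0.002, 0.15], "dr": [0, 0, 0]},
    {"claw": -1, "translation": [-0.0185, -0.002, 0.18], "dr": [0, 0, 0]},
    {"claw": -1, "translation": [-0.0185, -0.002, 0.18], "dr": [0, 0, 0]},
    {"claw": -1, "translation": [-0.0185, -0.002, 0.18], "dr": [0, 0, 0]},
    {"claw": -1, "translation": [-0.0185, -0.002, 0.18], "dr": [0, 0, 0]},
  ],
)

```text
time_s: 9.55
eef_pos: [0.476, -0.2057, 0.1092]
tcp_rot: [0.002, 0.655, 0.756, -0.0]
ft_force: [0.0, 0.5, -1.7]
gripper_width: 0.013
```

```bash
python3 - <<'E'
from h import *
s=ctrl.get_state();print(s['eef_pos'],s['ft_force'],s['torque'])
from lid import torus
grab("wrist","w5"); grab("scene","s5"); grab("side","d5")
E=np.array([.5616,-.2309])
g=s['eef_pos']; r=R.from_quat(np.r_[s['tcp_rot'][1:],s['tcp_rot'][0]]).as_matrix(); yw=np.arctan2(r[1,0],r[0,0])
al=yw+np.pi/2; ps=[g[0]+.0015*np.sin(al),g[1]-.0015*np.cos(al),al]
pts=pinworld(ps,rodL(np.linspace(.2,1.92,12)),g[2]-.0439)
print("al",np.degrees(al), "tip",pts[-1])
to=[torus([E[0],E[1],np.radians(48)])]
def ov(fn,x0,y0,w,h,k):
    im=cv2.imread(f"pics/{fn}.png")[y0:y0+h,x0:x0+w]; b=cv2.resize(im,None,fx=k,fy=k,interpolation=cv2.INTER_CUBIC)
    b=cv2.convertScaleAbs(b,alpha=1.4)
    for q in (proj(fn,pts)-[x0,y0])*k: cv2.circle(b,(int(q[0]),int(q[1])),1,(0,0,255),-1)
    hh=((cv2.convexHull(proj(fn,to[0]).astype(np.float32)).reshape(-1,2)-[x0,y0])*k).astype(np.int32); cv2.polylines(b,[hh],True,(0,255,0),1)
    return b
c=proj("w5",pts).mean(0); print(c, proj("w5",[(E[0],E[1],.082)]))
cs=proj("s5",[(E[0]-.02,E[1],.08)])[0].astype(int); cd=proj("d5",[(E[0]-.02,E[1],.08)])[0].astype(int)
A=ov("w5",140,130,260,170,3)[:, :780]
B=np.hstack([ov("s5",cs[0]-32,cs[1]-20,65,44,6),ov("d5",cd[0]-32,cd[1]-20,65,44,6)])[:90*3,:780]
cv2.imwrite("pics/v5.png",np.vstack([A[:325*1+185],B[:,:]])[:800] if False else np.vstack([cv2.resize(A,(520,340)) if False else A[:330],B]))
E
```

```text
[ 0.47597024 -0.20572994  0.10924282] [ 0.04490311  0.49924279 -1.66810048] [-0.06616276 -0.01070139  0.01908858]
al 188.18807090941067 tip [ 0.54887134 -0.24119093  0.08734282]
[304.28500222 308.6556539 ] [[395.39201814 304.1389172 ]]
```

View pics/v5.png

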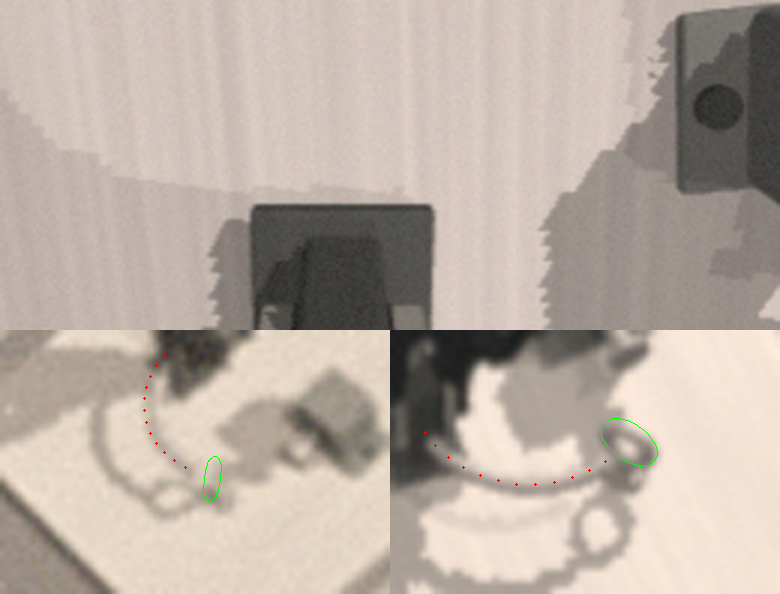

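```bash
python3 - <<'E'
from h import *
from lid import torus
E=np.array([.5616,-.2309])
g=[0.47597024,-0.20572994,0.10924282]; al=np.radians(188.19); ps=[g[0]+.0015*np.sin(al),g[1]-.0015*np.cos(al),al]
pts=pinworld(ps,rodL(np.linspace(.2,1.92,8)),g[2]-.0439)
to=torus([E[0],E[1],np.radians(48)])
def ov(fn,x0,y0,w,h,k):
    im=cv2.imread(f"pics/{fn}.png")[y0:y0+h,x0:x0+w]; b=cv2.resize(im,None,fx=k,fy=k,interpolation=cv2.INTER_CUBIC)
    b=cv2.convertScaleAbs(b,alpha=1.2)
    for q in (proj(fn,pts)-[x0,y0])*k: cv2.circle(b,(int(q[0]),int(q[1])),1,(0,0,255),-1)
    hh=((cv2.convexHull(proj(fn,to).astype(np.float32)).reshape(-1,2)-[x0,y0])*k).astype(np.int32)
    for q in hh[::3]: cv2.circle(b,tuple(int(v) for v in q),1,(0,255,0),-1)
    return b
cs=proj("s5",[(E[0]-.02,E[1],.08)])[0].astype(int); cd=proj("d5",[(E[0]-.02,E[1],.08)])[0].astype(int)
print(cs,cd)
A=ov("w5",232,284,200,100,4)
B=np.hstack([ov("s5",cs[0]-20,cs[1]-12,40,25,10),ov("d5",cd[0]-20,cd[1]-12,40,20,10)[:200] if False else ov("d5",cd[0]-20,cd[1]-12,40,25,10)])[:200]
cv2.imwrite("pics/v6.png",np.vstack([A,B]))
E
```

```text
[198 216] [276 248]
```

View pics/v6.png

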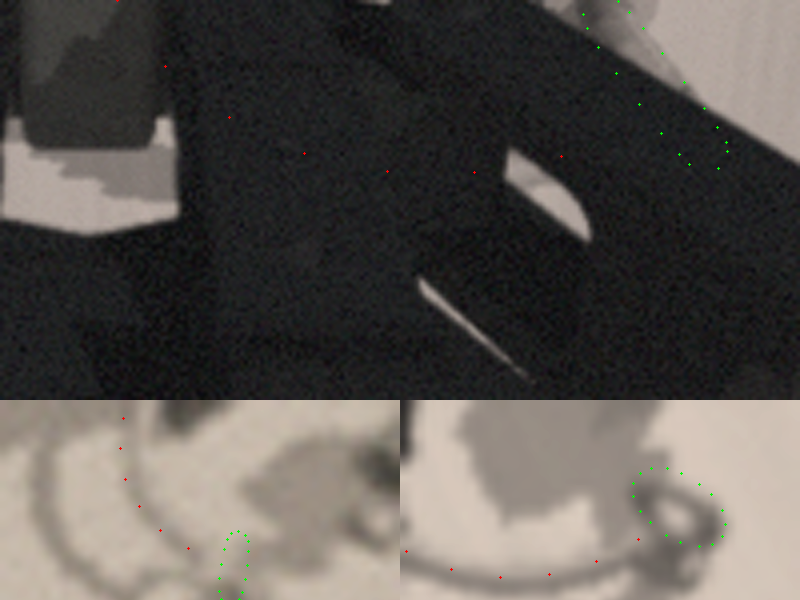

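```bash
python3 - <<'E'
from h import *
from lid import torus
from scipy.ndimage import map_coordinates
E=np.array([.5616,-.2309])
g=[0.47597024,-0.20572994,0.10924282]; al=np.radians(188.19); ps=[g[0]+.0015*np.sin(al),g[1]-.0015*np.cos(al),al]
pts=pinworld(ps,rodL(np.linspace(.7,1.8,6)),g[2]-.0439)
for fn in ("s5","d5"):
    im=cv2.imread(f"pics/{fn}.png").mean(2); q=proj(fn,pts)
    for d in np.eye(3)*.002: print(fn,"px per 2mm",(proj(fn,pts[3:4]+d)-q[3])[0].round(2))
    for i in range(1,5):
        t=q[i+1]-q[i-1]; t/=np.linalg.norm(t); n=np.array([-t[1],t[0]])
        L=np.arange(-4,4.1,.5); v=map_coordinates(im,[q[i][1]+L*n[1],q[i][0]+L*n[0]],order=1)
        print(fn,q[i].round(1),"n",n.round(2),v.round().astype(int))
for fn in("side0","d5"):
    im=cv2.imread(f"pics/{fn}.png").mean(2); c=proj(fn,[(E[0],E[1],.082)])[0]; print(fn,c); x,y=c.round().astype(int)
    print(x-6,y-5);print(im[y-5:y+8,x-6:x+8].astype(int))
for fn in("scene0",):
    im=cv2.imread(f"pics/{fn}.png").mean(2); c=proj(fn,[(E[0],E[1],.082)])[0]; print(fn,c); x,y=c.round().astype(int)
    print(x-5,y-7);print(im[y-7:y+8,x-5:x+8].astype(int))
E
```

```text
s5 px per 2mm [0.29 0.42]
s5 px per 2mm [ 0.49 -0.28]
s5 px per 2mm [-0.06 -0.26]
s5 [190.  208.7] n [-1.    0.02] [147 146 145 146 147 140 133 133 134 139 145 149 153 153 153 155 157]
s5 [190.4 211.4] n [-0.96  0.27] [153 151 149 145 142 137 130 126 131 135 143 150 151 153 153 153 154]
s5 [191.5 214. ] n [-0.87  0.5 ] [154 152 151 149 147 141 133 126 128 133 141 148 152 153 154 154 154]
s5 [193.2 216.2] n [-0.72  0.69] [154 154 151 147 143 138 133 130 130 137 145 151 153 154 155 155 156]
d5 px per 2mm [ 0.8  -0.13]
d5 px per 2mm [-0.16 -0.7 ]
d5 px per 2mm [ 0.01 -0.41]
d5 [260.8 252.8] n [-0.28  0.96] [164 163 163 161 159 152 143 130 117 116 123 136 152 161 162 162 162]
d5 [265.2 253.7] n [-0.09  1.  ] [163 163 162 159 155 148 138 127 115 111 119 131 148 160 161 161 160]
d5 [269.6 253.7] n [0.1 1. ] [164 163 161 157 151 143 135 126 117 114 123 134 146 154 152 150 149]
d5 [273.9 252.8] n [0.29 0.96] [166 164 161 155 149 142 135 125 114 116 125 137 152 160 160 158 152]
side0 [283.88911175 246.71309051]
278 242
[[102 103 105 106 109 139 148 149 149 148 148 146 147 146]
 [102 100 101 1
[... 1669 characters left out ...]
49 152 153 148 143 141 127 117 116 111]
 [147 153 147 154 150 147 141 138 143 136 120 115 120]
 [150 147 150 150 145 141 126 127 124 120 121 108 113]
 [151 152 151 149 141 131 122 116 117 115 113 115 113]
 [141 145 151 147 141 130 122 119 121 124 114 111 114]
 [125 128 143 138 135 124 123 125 131 140 131 130 127]
 [130 125 121 116 106 111 121 129 129 143 147 148 147]
 [144 132 118 106  99  96 110 125 128 139 151 156 154]
 [135 122 118 114 108 100 103 118 116 135 151 150 150]
 [125 121 125 129 123 120 110 118 128 141 153 150 149]
 [125 134 147 147 145 141 128 127 139 145 151 152 152]
 [144 154 153 152 153 154 149 149 151 153 152 150 150]
 [151 149 148 147 150 152 151 150 153 154 150 151 146]]
```

Picture 11 shows the fingers hiding the rod in the wrist view. The scene and side overlays agree with my pose estimates to about 0.5 px (about 1.5 mm), which is inside the hole's 3.5 mm clearance. Lowering now, then feeding in small arc steps with force checks.

servo_tool(
  series=[
    {"claw": -1, "translation": [0, 0, 0.004], "dr": [0, 0, 0]},
    {"claw": -1, "translation": [0, 0, 0.008], "dr": [0, 0, 0]},
    {"claw": -1, "translation": [0, 0, 0.01], "dr": [0, 0, 0]},
    {"claw": -1, "translation": [0, 0, 0.01], "dr": [0, 0, 0]},
    {"claw": -1, "translation": [0, 0, 0.01], "dr": [0, 0, 0]},
  ],
)

```text
time_s: 10.2
eef_pos: [0.4758, -0.2061, 0.104]
tcp_rot: [0.002, 0.655, 0.756, -0.0]
ft_force: [-0.2, -0.1, -1.8]
gripper_width: 0.0132
```

```bash
python3 - <<'E'
from h import *
s=ctrl.get_state();print(s['eef_pos'],s['ft_force'],s['torque'])
for a in (-172,-168,-164,-160,-156,-152,-148,-144): planarc(a,.105)
E
```

```text
[ 0.47576228 -0.2060957   0.10402732] [-0.19870947 -0.07186231 -1.78500101] [ 0.00391822 -0.01093016  0.05138467]
TR [ 0.0007 -0.0012 -0.0019] DR [0.0002 0.0005 0.0004] yaw 98.14 dist 0.0012059162135548728
TR [-0.0063 -0.0008 -0.0019] DR [ 0.0002  0.0005 -0.0107] yaw 98.14 dist 0.003313372473854215
TR [-0.0132  0.0001 -0.0019] DR [ 0.0002  0.0005 -0.0218] yaw 98.14 dist 0.006673676862623859
TR [-0.0201  0.0015 -0.0019] DR [ 0.0002  0.0005 -0.0329] yaw 98.14 dist 0.010097985562818705
TR [-0.0268  0.0034 -0.0019] DR [ 0.0002  0.0005 -0.0441] yaw 98.14 dist 0.013527478925096854
TR [-0.0334  0.0057 -0.0018] DR [ 0.0001  0.0005 -0.0552] yaw 98.14 dist 0.0169473698862363
TR [-0.0398  0.0085 -0.0018] DR [ 0.0001  0.0005 -0.0663] yaw 98.14 dist 0.02035002554847412
TR [-0.0459  0.0118 -0.0018] DR [ 0.0001  0.0005 -0.0774] yaw 98.14 dist 0.02372983298824113
```

servo_tool(
  series=[
    {"claw": -1, "translation": [-0.003, -0.001, -0.001], "dr": [0, 0, -0.005]},
    {"claw": -1, "translation": [-0.0063, -0.0008, -0.001], "dr": [0, 0, -0.0107]},
    {"claw": -1, "translation": [-0.0132, 0.0001, -0.001], "dr": [0, 0, -0.0218]},
    {"claw": -1, "translation": [-0.0167, 0.0008, -0.001], "dr": [0, 0, -0.0274]},
    {"claw": -1, "translation": [-0.0201, 0.0015, -0.001], "dr": [0, 0, -0.0329]},
    {"claw": -1, "translation": [-0.0235, 0.0024, -0.001], "dr": [0, 0, -0.0385]},
    {"claw": -1, "translation": [-0.0268, 0.0034, -0.001], "dr": [0, 0, -0.0441]},
    {"claw": -1, "translation": [-0.0301, 0.0045, -0.001], "dr": [0, 0, -0.0496]},
    {"claw": -1, "translation": [-0.0334, 0.0057, -0.001], "dr": [0, 0, -0.0552]},
    {"claw": -1, "translation": [-0.0334, 0.0057, -0.001], "dr": [0, 0, -0.0552]},
    {"claw": -1, "translation": [-0.0334, 0.0057, -0.001], "dr": [0, 0, -0.0552]},
  ],
)

```text
time_s: 11.3
eef_pos: [0.4809, -0.2222, 0.1045]
tcp_rot: [0.001, 0.515, 0.857, -0.001]
ft_force: [0.6, -0.6, -3.4]
gripper_width: 0.013
```

```bash
python3 - <<'E'
from h import *
s=ctrl.get_state();print(s['eef_pos'],s['ft_force'],s['torque'])
grab("side","d6");grab("scene","s6")
for a in (-152,-148,-144,-140,-136,-132,-128,-124,-120): planarc(a,.1045)
E
```

```text
[ 0.48085111 -0.22217133  0.10451348] [ 0.62953663 -0.63910847 -3.41469064] [-0.02910864 -0.00945981 -0.00370159]
TR [-0.0003  0.0002  0.0001] DR [ 0.      0.0005 -0.    ] yaw 117.98 dist 0.00016168859637777927
TR [-0.0072  0.0006  0.0001] DR [ 0.      0.0005 -0.0112] yaw 117.98 dist 0.0036315866061932905
TR [-0.0142  0.0016  0.0001] DR [ 0.      0.0005 -0.0223] yaw 117.98 dist 0.007120936808441153
TR [-0.021   0.003   0.0001] DR [-0.      0.0005 -0.0334] yaw 117.98 dist 0.01060194850498651
TR [-0.0277  0.0049  0.0001] DR [-0.      0.0005 -0.0445] yaw 117.98 dist 0.014070130405193667
TR [-0.0343  0.0072  0.0002] DR [-0.0001  0.0005 -0.0556] yaw 117.98 dist 0.017521205395254286
TR [-0.0407  0.01    0.0002] DR [-0.0001  0.0005 -0.0667] yaw 117.98 dist 0.02095095139721456
TR [-0.0469  0.0133  0.0002] DR [-0.0001  0.0005 -0.0778] yaw 117.98 dist 0.024355182234078288
TR [-0.0528  0.017   0.0002] DR [-0.0001  0.0005 -0.0889] yaw 117.98 dist 0.027729746567629568
```

servo_tool(
  series=[
    {"claw": -1, "translation": [-0.0037, 0.0004, 0], "dr": [0, 0, -0.0056]},
    {"claw": -1, "translation": [-0.0072, 0.0006, 0], "dr": [0, 0, -0.0112]},
    {"claw": -1, "translation": [-0.0107, 0.0011, 0], "dr": [0, 0, -0.0167]},
    {"claw": -1, "translation": [-0.0142, 0.0016, 0], "dr": [0, 0, -0.0223]},
    {"claw": -1, "translation": [-0.0142, 0.0016, 0], "dr": [0, 0, -0.0223]},
  ],
)

```text
time_s: 11.9
eef_pos: [0.485, -0.2281, 0.1046]
tcp_rot: [0.001, 0.454, 0.891, -0.001]
ft_force: [-0.7, -1.2, -1.9]
gripper_width: 0.0129
```

```bash
python3 - <<'E'
from h import *
s=ctrl.get_state();print(s['eef_pos'],s['ft_force'],s['torque'])
grab("side","d7");grab("scene","s7")
planarc(-144,.1045)
k=12
def c(fn,x,y): return cv2.resize(cv2.imread(f"pics/{fn}.png")[y-12:y+13,x-16:x+17],None,fx=k,fy=k,interpolation=cv2.INTER_CUBIC)
A=np.vstack([np.hstack([c("d7",282,247),c("s7",202,220)]),np.hstack([c("side0",282,247),c("scene0",202,220)])])
cv2.imwrite("pics/v7.png",A); print(A.shape)
for a in (-140,-136,-132,-128,-124,-120,-116,-112,-108): planarc(a,.1045)
E
```

```text
[ 0.48497327 -0.22807597  0.10457296] [-0.7488057  -1.19153331 -1.94943193] [ 0.04339018 -0.00188936 -0.00341381]
TR [-0.0002 -0.      0.    ] DR [-0.      0.0005 -0.0001] yaw 125.96 dist 0.00012015114276435114
(600, 792, 3)
TR [-0.0072  0.0004  0.0001] DR [-0.0001  0.0005 -0.0112] yaw 125.96 dist 0.0036065285660179577
TR [-0.0141  0.0014  0.0001] DR [-0.0001  0.0005 -0.0223] yaw 125.96 dist 0.007092579295358385
TR [-0.021   0.0028  0.0001] DR [-0.0001  0.0005 -0.0334] yaw 125.96 dist 0.010570034260576299
TR [-0.0277  0.0047  0.0001] DR [-0.0001  0.0005 -0.0445] yaw 125.96 dist 0.014034622946934996
TR [-0.0342  0.007   0.0001] DR [-0.0001  0.0005 -0.0557] yaw 125.96 dist 0.017482117345607437
TR [-0.0406  0.0098  0.0002] DR [-0.0001  0.0005 -0.0668] yaw 125.96 dist 0.02090831487272236
TR [-0.0468  0.0131  0.0002] DR [-0.0002  0.0005 -0.0779] yaw 125.96 dist 0.024309040221874138
TR [-0.0528  0.0168  0.0002] DR [-0.0002  0.0005 -0.089 ] yaw 125.96 dist 0.027680149623525024
TR [-0.0584  0.0209  0.0002] DR [-0.0002  0.0004 -0.1001] yaw 125.96 dist 0.031017535615461334
```

No contact force with the tip about 7 mm past the eye plane. Passing outside the ring would take an offset of more than 17 mm, so the tip is in the hole.

servo_tool(
  series=[
    {"claw": -1, "translation": [-0.0037, 0.0002, 0], "dr": [0, 0, -0.0056]},
    {"claw": -1, "translation": [-0.0072, 0.0004, 0], "dr": [0, 0, -0.0112]},
    {"claw": -1, "translation": [-0.0107, 0.0009, 0], "dr": [0, 0, -0.0167]},
    {"claw": -1, "translation": [-0.0141, 0.0014, 0], "dr": [0, 0, -0.0223]},
    {"claw": -1, "translation": [-0.0176, 0.0021, 0], "dr": [0, 0, -0.0278]},
    {"claw": -1, "translation": [-0.021, 0.0028, 0], "dr": [0, 0, -0.0334]},
    {"claw": -1, "translation": [-0.0244, 0.0037, 0], "dr": [0, 0, -0.039]},
    {"claw": -1, "translation": [-0.0277, 0.0047, 0], "dr": [0, 0, -0.0445]},
    {"claw": -1, "translation": [-0.0277, 0.0047, 0], "dr": [0, 0, -0.0445]},
  ],
)

```text
time_s: 12.9
eef_pos: [0.4949, -0.2377, 0.1046]
tcp_rot: [0.001, 0.326, 0.945, -0.001]
ft_force: [0.0, 1.3, -0.6]
gripper_width: 0.0131
```

```bash
python3 - <<'E'
from h import *
s=ctrl.get_state();print(s['eef_pos'],s['ft_force'],s['torque'])
for a in (-128,-124,-120,-118,-116,-114,-112,-110,-108,-106,-104,-102): planarc(a,.1045)
E
```

```text
[ 0.49488664 -0.23771993  0.10456095] [ 0.00186479  1.27910635 -0.59426278] [-0.04340157  0.01073755  0.01157025]
TR [ 0.0001 -0.0001  0.0001] DR [-0.0002  0.0005 -0.0001] yaw 141.95 dist 0.00010687752529337378
TR [-0.0068  0.0003  0.0001] DR [-0.0002  0.0004 -0.0113] yaw 141.95 dist 0.003422318036162928
TR [-0.0138  0.0013  0.0002] DR [-0.0002  0.0004 -0.0224] yaw 141.95 dist 0.00690728661492385
TR [-0.0172  0.0019  0.0002] DR [-0.0002  0.0004 -0.0279] yaw 141.95 dist 0.008647031084448373
TR [-0.0206  0.0027  0.0002] DR [-0.0002  0.0004 -0.0335] yaw 141.95 dist 0.010384174757506297
TR [-0.024   0.0036  0.0002] DR [-0.0002  0.0004 -0.039 ] yaw 141.95 dist 0.012118174218701287
TR [-0.0273  0.0046  0.0002] DR [-0.0002  0.0004 -0.0446] yaw 141.95 dist 0.013848494173053774
TR [-0.0306  0.0057  0.0002] DR [-0.0002  0.0004 -0.0501] yaw 141.95 dist 0.015574603613707383
TR [-0.0339  0.007   0.0002] DR [-0.0002  0.0004 -0.0557] yaw 141.95 dist 0.017295974394473394
TR [-0.0371  0.0083  0.0002] DR [-0.0002  0.0004 -0.0613] yaw 141.95 dist 0.01901208067122237
TR [-0.0403  0.0098  0.0002] DR [-0.0003  0.0004 -0.0668] yaw 141.95 dist 0.0207223987033843
TR [-0.0434  0.0114  0.0002] DR [-0.0003  0.0004 -0.0724] yaw 141.95 dist 0.022426406820787063
```

servo_tool(
  series=[
    {"claw": -1, "translation": [-0.0035, 0.0001, 0], "dr": [0, 0, -0.0056]},
    {"claw": -1, "translation": [-0.0069, 0.0003, 0], "dr": [0, 0, -0.0113]},
    {"claw": -1, "translation": [-0.0104, 0.0008, 0], "dr": [0, 0, -0.0168]},
    {"claw": -1, "translation": [-0.0138, 0.0013, 0], "dr": [0, 0, -0.0224]},
    {"claw": -1, "translation": [-0.0172, 0.0019, 0], "dr": [0, 0, -0.0279]},
    {"claw": -1, "translation": [-0.0206, 0.0027, 0], "dr": [0, 0, -0.0335]},
    {"claw": -1, "translation": [-0.024, 0.0036, 0], "dr": [0, 0, -0.039]},
    {"claw": -1, "translation": [-0.0273, 0.0046, 0], "dr": [0, 0, -0.0446]},
    {"claw": -1, "translation": [-0.0306, 0.0057, 0], "dr": [0, 0, -0.0501]},
    {"claw": -1, "translation": [-0.0339, 0.007, 0], "dr": [0, 0, -0.0557]},
    {"claw": -1, "translation": [-0.0371, 0.0083, 0], "dr": [0, 0, -0.0613]},
    {"claw": -1, "translation": [-0.0371, 0.0083, 0], "dr": [0, 0, -0.0613]},
    {"claw": -1, "translation": [-0.0371, 0.0083, 0], "dr": [0, 0, -0.0613]},
  ],
)

```text
time_s: 14.2
eef_pos: [0.5119, -0.2458, 0.1046]
tcp_rot: [0.001, 0.14, 0.99, -0.001]
ft_force: [-0.2, 0.4, -2.3]
gripper_width: 0.0134
```

```bash
cat >> h.py <<'E'
def fst(n=6):
    F=[];T=[]
    for i in range(n): # average, arm holds (0.05 s each)
        s=ctrl.get_state();F.append(s['ft_force']);T.append(s['torque']); ctrl.camera("side")
    F=np.mean(F,0);T=np.mean(T,0)
    q=s['tcp_rot'];m=R.from_quat([q[1],q[2],q[3],q[0]]).as_matrix();y=np.arctan2(m[1,0],m[0,0])+np.pi/2
    print("pos",s['eef_pos'].round(4),"F",F.round(2),"T",T.round(3),"alpha",np.degrees(y).round(2),"F along push(104deg)",round(F@[-.242,.970,0],2),"t",s['time_s'],"std")
E
python3 - <<'E'
from h import *
fst()
for a in (-106,-104,-102,-101,-100,-99,-98,-97,-96,-95,-94): planarc(a,.1045)
E
```

```text
pos [ 0.5119 -0.2459  0.1046] F [ 0.13  0.11 -2.05] T [-0.012 -0.008  0.007] alpha 253.99 F along push(104deg) 0.07 t 14.45 std
TR [-0.0001  0.0001  0.0003] DR [-0.0003  0.0004 -0.    ] yaw 163.99 dist 0.00014662263842485306
TR [-0.0036  0.0002  0.0003] DR [-0.0003  0.0004 -0.0056] yaw 163.99 dist 0.0018166022256212292
TR [-0.0071  0.0005  0.0003] DR [-0.0003  0.0004 -0.0111] yaw 163.99 dist 0.0035603226553255598
TR [-0.0088  0.0007  0.0003] DR [-0.0003  0.0003 -0.0139] yaw 163.99 dist 0.004432497611345675
TR [-0.0106  0.0009  0.0003] DR [-0.0003  0.0003 -0.0167] yaw 163.99 dist 0.005304492101625231
TR [-0.0123  0.0012  0.0003] DR [-0.0003  0.0003 -0.0195] yaw 163.99 dist 0.006176173186970143
TR [-0.014   0.0015  0.0003] DR [-0.0003  0.0003 -0.0222] yaw 163.99 dist 0.007047440885693228
TR [-0.0157  0.0018  0.0003] DR [-0.0003  0.0003 -0.025 ] yaw 163.99 dist 0.007918210047726302
TR [-0.0174  0.0021  0.0003] DR [-0.0004  0.0003 -0.0278] yaw 163.99 dist 0.008788403020073754
TR [-0.0192  0.0025  0.0003] DR [-0.0004  0.0003 -0.0306] yaw 163.99 dist 0.009657946286794939
TR [-0.0209  0.0029  0.0003] DR [-0.0004  0.0003 -0.0334] yaw 163.99 dist 0.010526768780469528
```

servo_tool(
  series=[
    {"claw": -1, "translation": [-0.0036, 0.0002, 0], "dr": [0, 0, -0.0056]},
    {"claw": -1, "translation": [-0.0071, 0.0005, 0], "dr": [0, 0, -0.0111]},
    {"claw": -1, "translation": [-0.0088, 0.0007, 0], "dr": [0, 0, -0.0139]},
    {"claw": -1, "translation": [-0.0106, 0.0009, 0], "dr": [0, 0, -0.0167]},
    {"claw": -1, "translation": [-0.0123, 0.0012, 0], "dr": [0, 0, -0.0195]},
    {"claw": -1, "translation": [-0.014, 0.0015, 0], "dr": [0, 0, -0.0222]},
    {"claw": -1, "translation": [-0.0157, 0.0018, 0], "dr": [0, 0, -0.025]},
    {"claw": -1, "translation": [-0.0174, 0.0021, 0], "dr": [0, 0, -0.0278]},
    {"claw": -1, "translation": [-0.0174, 0.0021, 0], "dr": [0, 0, -0.0278]},
  ],
)

```text
time_s: 15.4
eef_pos: [0.5209, -0.2481, 0.1048]
tcp_rot: [0.001, 0.052, 0.999, -0.002]
ft_force: [-0.4, -5.0, -0.5]
gripper_width: 0.0128
```

```bash
python3 - <<'E'
from h import *
fst()
for a in (-96,-95,-94,-93,-92,-91): planarc(a,.1045)
E
```

```text
pos [ 0.5208 -0.2481  0.1048] F [-0.65 -5.04 -1.74] T [-1.075  0.144 -0.224] alpha 264.01 F along push(104deg) -4.73 t 15.65 std
TR [0.0005 0.0016 0.0007] DR [-0.0006  0.0004  0.    ] yaw 174.01 dist 0.0008749205149774191
TR [-0.0013  0.0016  0.0007] DR [-0.0006  0.0003 -0.0028] yaw 174.01 dist 0.0010830141211785717
TR [-0.003   0.0017  0.0007] DR [-0.0007  0.0003 -0.0055] yaw 174.01 dist 0.0017687429187790793
TR [-0.0048  0.0018  0.0007] DR [-0.0007  0.0003 -0.0083] yaw 174.01 dist 0.0025751671813178897
TR [-0.0065  0.002   0.0007] DR [-0.0007  0.0003 -0.0111] yaw 174.01 dist 0.003417741363158635
TR [-0.0082  0.0022  0.0007] DR [-0.0007  0.0003 -0.0139] yaw 174.01 dist 0.004274964729255265
```

servo_tool(
  series=[
    {"claw": -1, "translation": [-0.0004, 0.0016, 0], "dr": [0, 0, -0.0014]},
    {"claw": -1, "translation": [-0.0004, 0.0016, 0], "dr": [0, 0, -0.0014]},
  ],
)

```text
time_s: 15.9
eef_pos: [0.5213, -0.2484, 0.105]
tcp_rot: [0.001, 0.048, 0.999, -0.003]
ft_force: [-0.8, -5.8, -2.2]
gripper_width: 0.0131
```

```bash
cat >> h.py <<'E'
def tipinfo():
    s=ctrl.get_state();q=s['tcp_rot'];m=R.from_quat([q[1],q[2],q[3],q[0]]).as_matrix();a=np.arctan2(m[1,0],m[0,0])+np.pi/2
    g=s['eef_pos'];ps=[g[0]+.0015*np.sin(a),g[1]-.0015*np.cos(a),a]
    t=pinworld(ps,[(-70.3,45.7,-14),(-17.9,38.3,-14)],g[2]-.0439); d=t[0][:2]-[.57184,-.18795]
    e=t[1][:2]-[.5616,-.2309]; c,n=np.cos(np.radians(48)),np.sin(np.radians(48))
    print("tip rel start face: along %.4f lat %.4f"%(d@[-.242,.97],d@[.97,.242]),"mid in eye x %.4f y %.4f"%(e@[c,n],e@[-n,c]))
E
python3 - <<'E'
from h import *
fst();tipinfo()
for a in (-95.5,-95,-94.5,-94,-93): planarc(a,.1045)
E
```

```text
pos [ 0.5213 -0.2484  0.105 ] F [-0.24 -5.78 -2.45] T [-1.267  0.164 -0.261] alpha 264.5 F along push(104deg) -5.54 t 16.15 std
tip rel start face: along 0.0051 lat 0.0015 mid in eye x -0.0037 y -0.0007
TR [0.0007 0.0021 0.0011] DR [-0.001   0.0004 -0.    ] yaw 174.5 dist 0.0012214877145464067
TR [-0.0002  0.0021  0.0011] DR [-0.001   0.0004 -0.0014] yaw 174.5 dist 0.0011947383799622382
TR [-0.0011  0.0022  0.0011] DR [-0.001   0.0004 -0.0028] yaw 174.5 dist 0.001323600659130745
TR [-0.002   0.0022  0.0011] DR [-0.001   0.0004 -0.0042] yaw 174.5 dist 0.0015702115297965633
TR [-0.0037  0.0023  0.0011] DR [-0.001   0.0004 -0.0069] yaw 174.5 dist 0.002249441758269036
```

servo_tool(
  series=[
    {"claw": -1, "translation": [-0.0006, 0.0021, 0], "dr": [0, 0, -0.0021]},
    {"claw": -1, "translation": [-0.0011, 0.0022, 0], "dr": [0, 0, -0.0028]},
  ],
)

```text
time_s: 16.4
eef_pos: [0.5224, -0.249, 0.1053]
tcp_rot: [0.001, 0.039, 0.999, -0.005]
ft_force: [-0.5, -7.7, -3.3]
gripper_width: 0.013
```

```bash
python3 - <<'E'
from h import *
fst();tipinfo()
for a in (-95.5,-95,-94.5,-94,-93.5,-93,-92,-91): planarc(a,.1045)
E
```

```text
pos [ 0.5223 -0.249   0.1053] F [-0.67 -7.56 -3.  ] T [-1.542  0.119 -0.352] alpha 265.47 F along push(104deg) -7.18 t 16.65 std
tip rel start face: along 0.0053 lat 0.0014 mid in eye x -0.0031 y -0.0013
TR [0.0027 0.0032 0.0016] DR [-0.0016  0.0005  0.0027] yaw 175.47 dist 0.0022547343049027233
TR [0.0019 0.0032 0.0016] DR [-0.0016  0.0005  0.0013] yaw 175.47 dist 0.0020267025610256305
TR [0.001  0.0032 0.0016] DR [-0.0016  0.0005 -0.0001] yaw 175.47 dist 0.0018774049753523077
TR [0.0001 0.0033 0.0016] DR [-0.0016  0.0005 -0.0015] yaw 175.47 dist 0.0018262665976337355
TR [-0.0008  0.0033  0.0016] DR [-0.0016  0.0005 -0.0029] yaw 175.47 dist 0.001881312952928965
TR [-0.0016  0.0033  0.0016] DR [-0.0016  0.0005 -0.0042] yaw 175.47 dist 0.0020339370990780804
TR [-0.0034  0.0035  0.0016] DR [-0.0016  0.0005 -0.007 ] yaw 175.47 dist 0.0025519072068746693
TR [-0.0051  0.0036  0.0016] DR [-0.0016  0.0004 -0.0098] yaw 175.47 dist 0.0032342722435659255
```

```bash
python3 - <<'E'
from h import *
for a in (-94.3,-96,-97,-98,-98.5): planarc(a,.1035)
print(ctrl.get_state()['time_s'],ctrl.get_state()['ft_force'])
E
```

```text
TR [0.0006 0.0033 0.0036] DR [-0.0016  0.0005 -0.0006] yaw 175.47 dist 0.0024638545084848793
TR [0.0036 0.0032 0.0036] DR [-0.0016  0.0005  0.0041] yaw 175.47 dist 0.0030203300323491016
TR [0.0054 0.0032 0.0036] DR [-0.0015  0.0005  0.0069] yaw 175.47 dist 0.003611278173703701
TR [0.0071 0.0033 0.0036] DR [-0.0015  0.0005  0.0096] yaw 175.47 dist 0.004304886412337096
TR [0.008  0.0033 0.0036] DR [-0.0015  0.0006  0.011 ] yaw 175.47 dist 0.004676143624589123
16.7 [-0.651961   -6.86407926 -2.99987218]
```

servo_tool(
  series=[
    {"claw": -1, "translation": [0.0004, 0.0033, 0], "dr": [0, 0, -0.0008]},
    {"claw": -1, "translation": [0.0004, 0.0033, 0], "dr": [0, 0, -0.0008]},
    {"claw": -1, "translation": [0.0004, 0.0033, 0], "dr": [0, 0, -0.0008]},
    {"claw": -1, "translation": [0.0004, 0.0033, 0], "dr": [0, 0, -0.0008]},
    {"claw": -1, "translation": [0.0004, 0.0033, 0], "dr": [0, 0, -0.0008]},
  ],
)

```text
time_s: 17.2
eef_pos: [0.5226, -0.2491, 0.1056]
tcp_rot: [0.002, 0.037, 0.999, -0.007]
ft_force: [-0.7, -7.5, -3.4]
gripper_width: 0.0131
```

```bash
python3 - <<'E'
from h import *
fst(3);tipinfo()
for a in (-96,-97,-98,-98.5): planarc(a,.1045)
E
```

```text
pos [ 0.5226 -0.2491  0.1056] F [-0.22 -7.8  -3.3 ] T [-1.625  0.091 -0.351] alpha 265.72 F along push(104deg) -7.51 t 17.3 std
tip rel start face: along 0.0055 lat 0.0015 mid in eye x -0.0029 y -0.0014
TR [0.0042 0.0033 0.0021] DR [-0.0021  0.0006  0.0048] yaw 175.72 dist 0.002883724246201248
TR [0.0059 0.0034 0.0021] DR [-0.0021  0.0006  0.0075] yaw 175.72 dist 0.0035728991326468367
TR [0.0077 0.0034 0.0021] DR [-0.0021  0.0007  0.0103] yaw 175.72 dist 0.004334614393651714
TR [0.0086 0.0034 0.0021] DR [-0.0021  0.0007  0.0117] yaw 175.72 dist 0.00473181131268247
```

Pressed at 7.5 N on the stop for over 0.6 s, and the torque balance puts all of the force at the tip. Unloading along the arc now.

servo_tool(
  series=[
    {"claw": -1, "translation": [0.0042, 0.0033, 0.001], "dr": [-0.001, 0, 0.0048]},
    {"claw": -1, "translation": [0.0059, 0.0034, 0.002], "dr": [-0.002, 0.0005, 0.0075]},
    {"claw": -1, "translation": [0.0075, 0.0034, 0.002], "dr": [-0.002, 0.0005, 0.01]},
    {"claw": -1, "translation": [0.0075, 0.0034, 0.002], "dr": [-0.002, 0.0005, 0.01]},
    {"claw": -1, "translation": [0.0075, 0.0034, 0.002], "dr": [-0.002, 0.0005, 0.01]},
  ],
)

```text
time_s: 17.85
eef_pos: [0.5191, -0.2467, 0.1045]
tcp_rot: [0.001, 0.068, 0.998, -0.0]
ft_force: [-0.6, -2.2, -0.8]
gripper_width: 0.0132
```

```bash
python3 - <<'E'
from h import *
fst(4);tipinfo()
planarc(-98,.104); planarc(-98,.103)
E
```

```text
pos [ 0.5191 -0.2468  0.1045] F [ 0.19 -1.49 -1.26] T [-0.321 -0.019 -0.065] alpha 262.15 F along push(104deg) -1.49 t 18.0 std
tip rel start face: along 0.0045 lat 0.0018 mid in eye x -0.0048 y 0.0006
TR [ 0.0002 -0.0007  0.001 ] DR [-0.      0.0002  0.0004] yaw 172.15 dist 0.0006373917814699097
TR [ 0.0002 -0.0007  0.003 ] DR [-0.      0.0002  0.0004] yaw 172.15 dist 0.0015605567606873975
```

servo_tool(
  series=[
    {"claw": -1, "translation": [0, 0, 0.001], "dr": [0, 0, 0]},
    {"claw": -1, "translation": [0, 0, 0.002], "dr": [0, 0, 0]},
    {"claw": -1, "translation": [0, 0, 0.003], "dr": [0, 0, 0]},
    {"claw": -1, "translation": [0, 0, 0.003], "dr": [0, 0, 0]},
  ],
)

```text
time_s: 18.45
eef_pos: [0.5193, -0.2467, 0.1039]
tcp_rot: [0.001, 0.068, 0.998, -0.0]
ft_force: [-2.4, -1.1, 4.3]
gripper_width: 0.0132
```

```bash
python3 - <<'E'
from h import *
fst(4);tipinfo()
E
```

```text
pos [ 0.5193 -0.2467  0.1039] F [-2.01 -0.38  5.07] T [-0.     0.306 -0.111] alpha 262.15 F along push(104deg) 0.12 t 18.6 std
tip rel start face: along 0.0045 lat 0.0020 mid in eye x -0.0046 y 0.0005
```

servo_tool(
  series=[
    {"claw": -0.6, "translation": [0, 0, 0], "dr": [0, 0, 0]},
    {"claw": -0.45, "translation": [0, 0, 0], "dr": [0, 0, 0]},
    {"claw": -0.4, "translation": [0, 0, 0], "dr": [0, 0, 0]},
    {"claw": -0.4, "translation": [0, 0, 0], "dr": [0, 0, 0]},
    {"claw": -0.4, "translation": [0, 0, 0], "dr": [0, 0, 0]},
    {"claw": -0.4, "translation": [0, 0, 0], "dr": [0, 0, 0]},
  ],
  grip_force=20,
)

```text
time_s: 19.25
eef_pos: [0.5192, -0.2466, 0.1038]
tcp_rot: [0.001, 0.068, 0.998, -0.0]
ft_force: [-0.1, -0.3, 0.3]
gripper_width: 0.0256
```

```bash
python3 - <<'E'
from h import *
fst(4)
E
```

```text
pos [ 0.5193 -0.2467  0.1039] F [-0.21 -0.01  0.02] T [-0.016 -0.    -0.008] alpha 262.15 F along push(104deg) 0.04 t 19.4 std
```

Free of contact. Lifting clear.

servo_tool(
  series=[
    {"claw": -0.4, "translation": [0, 0, -0.02], "dr": [0, 0, 0]},
    {"claw": -0.4, "translation": [0, 0, -0.06], "dr": [0, 0, 0]},
    {"claw": -0.4, "translation": [0, 0, -0.12], "dr": [0, 0, 0]},
    {"claw": -0.4, "translation": [0, 0, -0.2], "dr": [0, 0, 0]},
    {"claw": -0.4, "translation": [0.06, 0, -0.26], "dr": [0, 0, 0]},
    {"claw": -0.4, "translation": [0.06, 0, -0.26], "dr": [0, 0, 0]},
    {"claw": -0.4, "translation": [0.06, 0, -0.26], "dr": [0, 0, 0]},
    {"claw": -0.4, "translation": [0.06, 0, -0.26], "dr": [0, 0, 0]},
  ],
)

```text
time_s: 20.25
eef_pos: [0.4892, -0.2424, 0.2331]
tcp_rot: [0.001, 0.068, 0.998, 0.0]
ft_force: [-0.6, 0.5, 0.5]
gripper_width: 0.0254
```

```bash
python3 - <<'E'
from h import *
s=ctrl.get_state();print(s['eef_pos'],s['ft_force'])
grab("wrist","w8"); grab("side","d8")
c=proj("w8",[(.545,-.22,.08)])[0].astype(int);print(c)
x0=max(0,min(512-150,c[0]-75));y0=max(0,min(384-112,c[1]-60));print(x0,y0)
crop("w8",x0,y0,x0+150,y0+112,5.3,"w8c")
E
```

```text
[ 0.48923762 -0.24241371  0.23310391] [-0.63483133  0.48654026  0.52716032]
[284 232]
209 172
```

View pics/w8c.png

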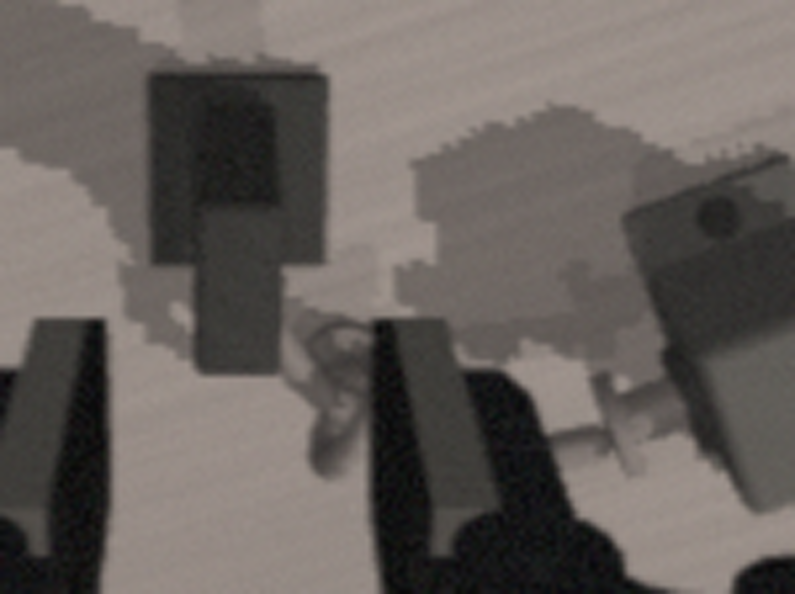

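```bash
python3 - <<'E'
from h import *
o=np.array([209,172.])
Q=lambda *a: np.array(a,float).reshape(-1,2)/5.3+o
f=onz("w8",Q((607,430)),.082)[0]; print(f,"advance",(f[:2]-[.57184,-.18795])@[-.242,.97])
corn=Q((150,73),(148,263),(327,73),(325,264))[[2,3,0,1]]
p=fitpin("w8",corn,[],None,.06,[.52,-.247,-1.71])
t=pinworld(p,[(-70.3,45.7,-14),(-17.9,38.3,-14)],.06);d=t[0][:2]-f[:2];e=t[1][:2]-[.5616,-.2309];c,n=np.cos(np.radians(48)),np.sin(np.radians(48))
print("tip-face along %.4f lat %.4f"%(d@[-.242,.97],d@[.97,.242]),"mid in eye %.4f %.4f"%(e@[c,n],e@[-n,c]))
E
```

```text
[ 0.57145701 -0.18385813  0.082     ] advance 0.004061799867834839
fit [ 0.51691307 -0.24611663 -1.71477344] -98.24928087001933 rms 0.32390057934812894 [ 0.6  0.2  0.  -0.  -0.7 -0.1  0.1 -0.1]
tip-face along 0.0005 lat 0.0009 mid in eye -0.0050 0.0011
```

```bash
python3 -c "
from cell import ctrl
s=ctrl.get_state();print(s['time_s'],s['ft_force']);print(ctrl.close_job())"
```

```text
20.35 [-0.6293612  -0.21952182 -0.09376277]
the job is handed in; nothing more can be done
None
```

I threaded the bent pin through the eye along its curve, pressed the plunger home and left the pin standing released on the lid. I handed in at about 20 s of the 72 s allowed; no verdict came back.

- **Feeding:** I saw no contact force while the rod went through the eye.
- **Pressing:** the tip pressed the plunger at about 7.2 to 7.5 N for more than 0.6 s. The force rose steadily with commanded travel while the tip hardly moved, so I took it to be on its stop. The measured torque put the whole load at the tip, with none on the eye.
- **Release:** I backed off to about 1.5 N, set the block down on the lid, opened the fingers and lifted clear. The measured force was then near zero.
- **Last picture:** the rod is through the eye and the tip is on the plunger face, about 0.5 mm along and 1 mm to the side. The rod's mid point is about 5 mm along and 1 mm across from the eye's centre. The flange fit assumed the pin upright on the lid and matched to about 0.3 px.
- **Disagreement:** the plunger's travel came out at 4.1 mm in the picture and about 5.3 mm from arm readings. The two fixed cameras differed from my position estimates by about 1.5 mm, in conflicting directions. Both are within the calibration error. Either figure puts the stop near the low end of its stated range.
- **Not rechecked:** I did not look again at the straight pin or the other bystanders, but the planned path stayed clear of them.

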